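# Sort the nightstand bits into the drawer

### The job

Tidy the small things on the table into the half-open nightstand drawer: the tweezers and the nail clippers into the clear divider box, one in each of its two bays, the eraser and the pencil sharpener into the wooden tray, and the ring into the pink dish, set down gently and not dropped. Each should lie flat on the floor of its container, not on its rim or on another thing. Leave the pill tray and the cuff case where they are.

Things in the scene. Friction and masses are not known exactly. Their poses are not given: they have to be found in the camera images.
- tweezers: Small silver steel tweezers lying on their side, 70 mm long (x) x 10 mm wide (y, at mid-length; 5 mm at the ends) x 9 mm high, rigid, about 20 g; grip across the middle. Lies loose on the table in front of the drawer, any yaw, among the other small things (about 100 mm between centres). Origin: centre of the underside; z up.
- nail_clippers: Steel nail clippers, 54 mm long (x) x 13 mm wide (y) x 12 mm high, rigid, about 30 g. Lies loose on the table in front of the drawer, any yaw, among the other small things (about 100 mm between centres). Origin: centre of the underside; z up.
- finger_ring: Plain gold-coloured band ring lying flat, 24 mm outside diameter, 18.4 mm bore, 8 mm high, about 12 g; grip it across the outside. Lies loose on the table in front of the drawer, any yaw, among the other small things (about 100 mm between centres). Origin: centre of the underside; z up.
- eraser: White block eraser in a brown card sleeve, 48 mm long (x) x 22 mm wide (y) x 14 mm high, about 20 g. Lies loose on the table in front of the drawer, any yaw, among the other small things (about 100 mm between centres). Origin: centre of the underside; z up.
- sharpener: Small bare-metal pencil sharpener, 30 mm long (x) x 20 mm wide (y; 14 mm at its waist) x 13 mm high, about 15 g. Lies loose on the table in front of the drawer, any yaw, among the other small things (about 100 mm between centres). Origin: centre of the underside; z up.
- divider_box: Clear acrylic divider box, open on top, outside 100 mm (x) x 150 mm (y) x 16 mm high, walls and floor 4 mm; a full-height 4 mm divider at y = 0 makes two equal bays, each 92 (x) x 69 (y) mm inside, centred at y = +36.5 and -36.5 mm. Origin: centre of the underside, z up; inner floor at z = 4 mm. Fixed on the drawer floor, 12 mm above the table.
- ring_dish: Round pink ceramic ring dish, 96 mm across the rim, 16 mm high, wall 4 mm, flat inner floor 78 mm across at z = 4 mm. Origin: centre of the underside. Fixed on the drawer floor, 12 mm above the table. The three containers stand in a row along x, in any order, turned at most 5 degrees; the nightstand behind the drawer (y above 0.18) is 98 mm high, the things on it reach 150 mm.
- wood_tray: Dark wooden stationery tray, open, undivided, outside 100 mm (x) x 122 mm (y) x 16 mm high, walls and floor 4 mm; inside 92 x 114 mm, inner floor at z = 4 mm. Origin: centre of the underside, z up. Fixed on the drawer floor, 12 mm above the table. The drawer does not move; its side walls reach 56 mm and its front panel (towards -y) 72 mm above the table.
- pill_tray: Bystander: grey weekly pill tray with seven closed lids in a row, 154 mm (x) x 34 mm (y) x 22 mm high, loose on the table beyond the small things (+x), lying along world y. Origin: centre of the underside.
- cuff_case: Bystander: white plastic blood pressure cuff case, 95 mm (x) x 150 mm (y) x 50 mm high, loose on the table past the small things on the -y side, its y axis along world x. Origin: centre of the underside.
Things that resemble listed ones, but are neither listed nor needed, are in the scene too. What is shaped like the nail_clippers but purple or red is not meant.

How it is judged (in metres and radians):
At the end, for the whole second after the job is handed in: Tweezers and clippers in different bays of the divider box, eraser and sharpener in the wooden tray (origins inside), ring centre within 32 mm of the dish centre; all flat (0.2 rad), undersides under 10 mm above the container's underside, at rest; pill tray and cuff case moved under 20 mm (((x of tweezers in the frame of divider_box between -0.046 and 0.046 m and y of tweezers in the frame of divider_box between -0.071 and -0.002 m and x of nail_clippers in the frame of divider_box between -0.046 and 0.046 m and y of nail_clippers in the frame of divider_box between 0.002 and 0.071 m) or (x of tweezers in the frame of divider_box between -0.046 and 0.046 m and y of tweezers in the frame of divider_box between 0.002 and 0.071 m and x of nail_clippers in the frame of divider_box between -0.046 and 0.046 m and y of nail_clippers in the frame of divider_box between -0.071 and -0.002 m)) and z of each of tweezers, nail_clippers in the frame of divider_box below 0.01 m and angle between each of tweezers, nail_clippers, finger_ring, eraser, sharpener's own z axis and vertical below 0.2 rad and linear speed of each of tweezers, nail_clippers, finger_ring, eraser, sharpener below 0.02 m/s and angular speed of each of tweezers, nail_clippers, finger_ring, eraser, sharpener below 0.2 rad/s and horizontal distance between finger_ring and ring_dish below 0.032 m and z of finger_ring in the frame of ring_dish below 0.01 m and x of eraser in the frame of wood_tray between -0.046 and 0.046 m and y of eraser in the frame of wood_tray between -0.057 and 0.057 m and z of each of eraser, sharpener in the frame of wood_tray below 0.01 m and x of sharpener in the frame of wood_tray between -0.046 and 0.046 m and y of sharpener in the frame of wood_tray between -0.057 and 0.057 m and distance of each of pill_tray, cuff_case from where it was at the start of the episode below 0.02 m); the robot touches nothing.
It fails at once if the ring falls freely into the dish from more than about 30 mm (horizontal distance between finger_ring and ring_dish below 0.05 m and linear speed of finger_ring above 0.75 m/s and contact force between finger_ring and the fingers below 0.05 N).
It fails at once if the pill tray or the cuff case is shoved more than 20 mm (distance of any of pill_tray, cuff_case from where it was at the start of the episode above 0.02 m).
It also fails if it takes over 138 s, if anything falls off the work surface, if the arm or the gripper's body presses on something with over 40 N, if the wrist force passes 120 N, or if a joint passes its speed limit or range.

### The arm

A 6-joint arm with a two-finger parallel gripper is mounted at the origin on the work surface. World frame = base frame: x ahead of the robot, y to its left, z up, the work surface at z = 0. Lengths are in m, angles in degrees, forces in N, time in s.
With the tool pointing down it reaches from about 0.35 to 0.725 m from the base axis. Payload 6 kg.
Tool frame: the origin (TCP) lies on the centre line of the jaws, within the pads' length; the fingertips stand 14 mm ahead of it and the grasp point (between the pads) lies 5 mm behind it; z points along the fingers, y is the direction in which the jaws open and shut (so a half turn about z gives the same grasp; the last joint's range is limited). The gripper opens to 85 mm and grips with 20 to 120 N. Pads are 22 mm wide; open, the fingers measure 114 mm over their backs; the gripper's body (76 mm by 85 mm) begins 54 mm behind the grasp point. The pads swing forward as they close: fully open they stand 13 mm farther back than shut.
Start: joints at [-48.26, 2.303, 4.859, 0, -92.561, -19.12], TCP at [0.231, -0.554, 0.214] pointing down, gripper open.
Joint ranges: [-146.85, 146.85], [-73.84, 115.35], [-62.03, 85.46], [-188.31, 113.3], [-161.28, -10.13], [-171.36, 171.36]. Speed limits (degrees/s): [147.25, 147.25, 172.46, 180, 180, 180].

### API

Orientations are given as a 3x3 rotation matrix whose columns are the frame's x, y, z axes.
In Python, from rig import arm, viewer gives the robot as it stands.
- The arm moves only by the tool send_rows, never from a script. Its argument "commands" is a list of rows, each a list of 7 numbers: the finger opening in mm, from 0 to 85.4, then the shift along the tool's x, y, z in mm, then the turn, a rotation vector about the tool's x, y, z in units of 6 degrees (1.0 is 6 degrees). A call has 1 to 10 rows; each row shifts and turns the commanded pose from where the row before left it, along the tool's axes as they then stand; what a row does not reach is not made up. A row lasts 1/10 s, in which the tool goes at most 50 mm and 8.59 degrees, less where a joint would pass 70% of its speed; a pose out of reach is approached as far as the arm can. A call with a gripper value outside its range is refused whole. The fingers move at their own pace and stop on an object; the grip force is fixed at half the most. Time passes only in rows, so rows that do not move let the fingers close. It gives the time, the measured TCP pose, the force and the opening at its end, in the units of the state.
- arm.observe(): the state, without advancing time (a new reading comes with each control period).
- viewer.capture(name): name is "scene" or "top"; returns the picture (400x640x3 uint8, red, green, blue); there is no depth.
- viewer.get_calibration(name): a dict with "intrinsics" (3x3 intrinsics, pixels), "position" and "attitude" of the camera in the world. Camera axes: x right, y down, z forward; pixel columns grow to the right and rows downward; lengths in m; the calibration is good to about 2 mm. A picture is of the moment at which its call begins. get_calibration takes no time and is no camera call.
- arm.finish_job(): hands the job in, once; it reports no verdict.
Trained networks look in the newest picture that a camera, given by its name, has taken for a name from the list of things; names that differ only in an ending like _2 or _b are one class to them, and where a whole thing is asked for, a point or a joint stands for the part that bears it (a point fixed in the world has none). Each returns a list of dicts, best first, with "score" (0 to 1); they miss things now and then, are a little off and sometimes report something else, mostly with a low value. They report only what shows in the picture. A call takes as long as a camera call. They do not tell look-alikes from the thing itself.
- viewer.spot_in(label, camera): "extent" ([left, top, right, bottom] in pixels, round what is visible of it).
- viewer.landmark_of(label, camera): "centre" ([column, row] in pixels: a listed point, or the origin of a listed thing).
The state is a dict: "clock": time; "joint_positions": joint angles; "qvel": joint speeds; "joint_torque": joint torques, N m; "tool_pos": TCP position; "ee_rot": TCP orientation; "force": force on the tool from outside, world axes, zero at the start; "moment": the same for the moment, N m; "grip_width": finger opening in m.
Only numpy, scipy, OpenCV 4.12 (cv2) and the standard library are available. Lean on these libraries where they do the work, as an engineer would, in place of code of your own. Each camera call takes 0.05 s, during which the arm holds its last target.

## Working session

There is one attempt and no reset: what is moved stays moved. The work goes in short steps, Python scripts to look and compute and a tool call to move; the robot and the scene stay as the last step left them, time stands still between calls to the robot, and variables do not carry over. Pictures are saved under pics/ and viewed, and the job is handed in when it is done.

Besides the shell and the picture viewer there is one more tool, called as name(argument=value, ...) on one line, values as JSON. send_rows: Moves the arm, as the interface text tells. Its arguments: {"type":"object","properties":{"commands":{"type":"array","items":{"type":"array","items":{"type":"number"}}}},"required":["commands"]}

```bash
ls; mkdir -p pics; python3 - <<'E'
from rig import arm, viewer
import cv2, numpy as np
for n in ("scene","top"):
    im=viewer.capture(n); cv2.imwrite(f"pics/{n}0.png",im[:,:,::-1])
    c=viewer.get_calibration(n); print(n,c)
s=arm.observe(); print(s)
for l in "tweezers nail_clippers finger_ring eraser sharpener divider_box ring_dish wood_tray pill_tray cuff_case".split():
    print(l,[(np.round(d["centre"],1).tolist(),round(d["score"],2)) for d in viewer.landmark_of(l,"top")])
E
```

```text
pics
scene {'intrinsics': array([[486.39932719,   0.        , 318.95696236],
       [  0.        , 486.39932719, 199.45715873],
       [  0.        ,   0.        ,   1.        ]]), 'position': array([ 1.37073007, -0.47131579,  0.64965915]), 'attitude': array([[ 0.2675714 ,  0.56884634, -0.77770135],
       [ 0.96338561, -0.14358598,  0.2264315 ],
       [ 0.01713772, -0.80981288, -0.58643788]])}
top {'intrinsics': array([[439.05615635,   0.        , 318.58998753],
       [  0.        , 439.05615635, 199.87614702],
       [  0.        ,   0.        ,   1.        ]]), 'position': array([ 0.39906651, -0.2479458 ,  0.84606315]), 'attitude': array([[-2.62990423e-02, -9.78617144e-01,  2.04002073e-01],
       [-9.99642456e-01,  2.67311270e-02, -6.37738563e-04],
       [-4.82910343e-03, -2.03945905e-01, -9.78970249e-01]])}
{'clock': 0.1, 'joint_positions': array([-4.82601541e+01,  2.33505169e+00,  4.80808707e+00, -2.24343816e-02,
       -9.25610755e+01, -1.91162281e+01]), 'qvel': array([ 0.05521869, -0.11032674,  0.17969968,  0.1102537 , -0.04223627,
       -0.05664437]), 'joint_torque': arr
[... 244 characters left out ...]

       [-3.84691812e-01,  9.23044002e-01,  1.40698398e-03],
       [ 1.33592187e-04,  1.57996155e-03, -9.99998743e-01]]), 'force': array([-0.07988166,  0.19083021, -0.15523552]), 'moment': array([-0.00935348,  0.03381882, -0.01882036]), 'grip_width': 0.08538240354616064}
tweezers [([302.9, 172.5], 0.55)]
nail_clippers [([447.0, 310.7], 0.7), ([428.1, 259.9], 0.68), ([382.2, 253.5], 0.56), ([389.3, 297.0], 0.46)]
finger_ring [([193.7, 150.5], 0.5), ([317.0, 272.0], 0.42)]
eraser [([368.6, 203.5], 0.63)]
sharpener [([312.1, 220.1], 0.65)]
divider_box [([176.6, 211.8], 0.95)]
ring_dish []
wood_tray [([184.8, 274.0], 0.86), ([315.3, 270.6], 0.32)]
pill_tray [([316.9, 114.2], 0.89)]
cuff_case []
```

View pics/top0.png

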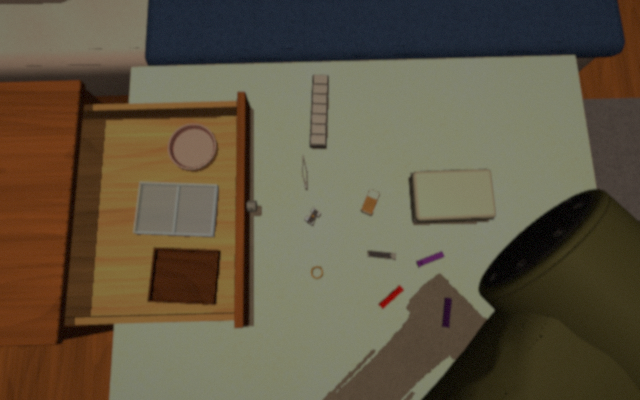

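View pics/scene0.png

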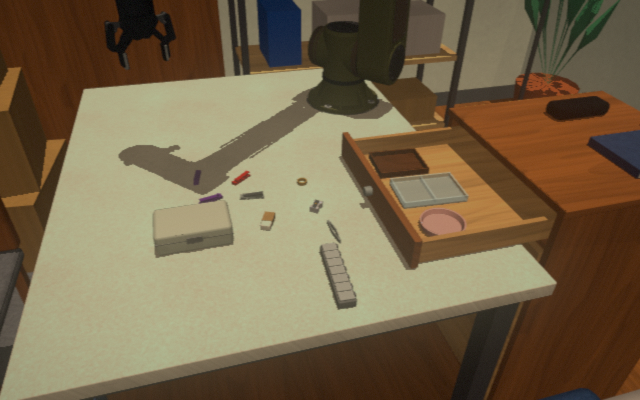

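```bash
python3 - <<'E'
import cv2
im=cv2.imread("pics/top0.png")
a=cv2.resize(im[145:335,260:480],None,fx=3.6,fy=3.15,interpolation=cv2.INTER_CUBIC)[:598,:798]
cv2.imwrite("pics/crop0.png",a)
b=cv2.resize(im[90:330,100:260],None,fx=2.5,fy=2.5,interpolation=cv2.INTER_CUBIC)
cv2.imwrite("pics/crop1.png",b)
E
```

```text
(no output)
```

View pics/crop0.png

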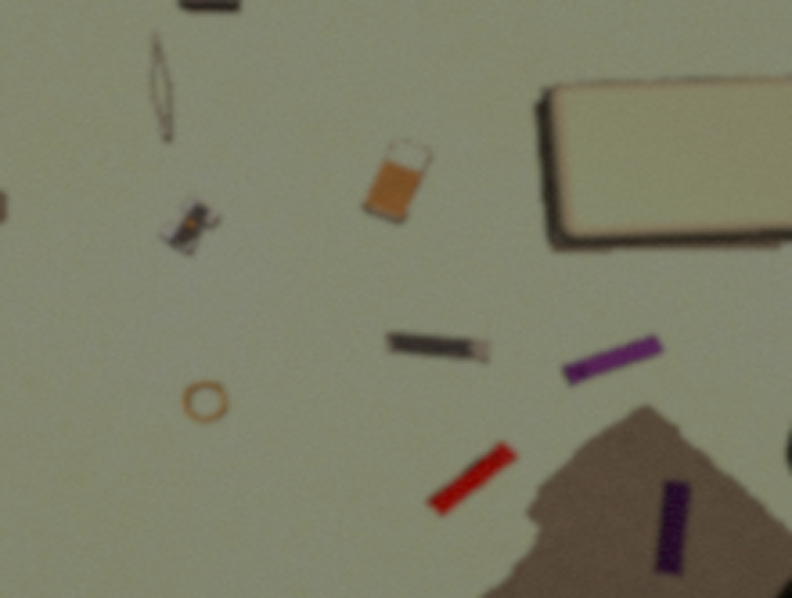

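View pics/crop1.png

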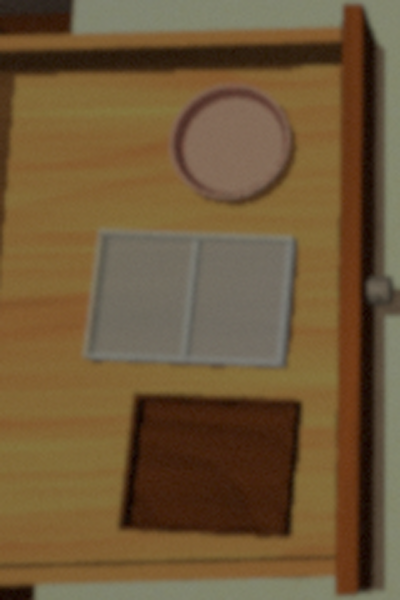

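```bash
cat > h.py <<'E'
import numpy as np, cv2
from rig import arm, viewer
def px2w(uv,z,cam="top"):
    c=viewer.get_calibration(cam); K,p,R=c["intrinsics"],np.array(c["position"]),np.array(c["attitude"])
    d=R@np.linalg.solve(K,[uv[0],uv[1],1.0]); return p+d*(z-p[2])/d[2]
def w2px(P,cam="top"):
    c=viewer.get_calibration(cam); K,p,R=c["intrinsics"],np.array(c["position"]),np.array(c["attitude"])
    q=K@(R.T@(np.array(P)-p)); return q[:2]/q[2]
def rect(im,box,z,thr=25,bg=None):
    l,t,r,b=box; s=im[t:b,l:r].astype(float)
    if bg is None: bg=np.median(s.reshape(-1,3),0)
    m=(np.abs(s-bg).sum(2)>thr).astype(np.uint8)
    n,lab,st,ce=cv2.connectedComponentsWithStats(m)
    ys,xs=np.nonzero(m)
    P=np.array([px2w((x+l,y+t),z)[:2] for x,y in zip(xs,ys)])
    (cx,cy),(w,h),a=cv2.minAreaRect((P*1000).astype(np.float32))
    if w<h: w,h,a=h,w,a+90
    return m,(cx,cy),(w,h),(a+90)%180-90
def plan(x,y,z,yaw):
    """yaw = world direction (deg) of jaw opening axis (tool y). prints turn and shift in tool axes"""
    s=arm.observe(); R=np.array(s["ee_rot"]); p=np.array(s["tool_pos"])
    cur=np.degrees(np.arctan2(R[1,1],R[0,1])); d=(yaw-cur+90)%180-90
    # tool z down: +turn about tool z = -world yaw
    print("t",s["clock"],"tcp",np.round(p*1000,1),"yaw",round(cur,1),"grip",round(s["grip_width"]*1000,1),"F",np.round(s["force"],1),"j6",round(s["joint_positions"][5],1),"tilt",np.round(R[:,2],3))
    a=np.radians(cur+d); ty=np.array([np.cos(a),np.sin(a),0]); tx=np.cross(ty,[0,0,-1])
    D=(np.array([x,y,z])-p)*1000
    print("turn world",round(d,1)," units z",round(-d/6,2),"| shift after turn x,y,z mm",np.round([D@tx,D@ty,-D[2]],1), "| j6 alt +-180")
E
python3 - <<'E'
from h import *
im=viewer.capture("top")
for n,b,z in [("tw",(296,150,313,195),.005),("cl",(362,246,402,264),.012),("ring",(306,262,328,282),.008),("er",(354,184,386,220),.014),("sh",(300,203,327,230),.013)]:
    for thr in (20,35,50):
        m,c,s,a=rect(im,b,z,thr); print(n,thr,np.round(c,1),np.round(s,1),round(a,1))
for l in "tweezers nail_clippers finger_ring eraser sharpener divider_box ring_dish wood_tray pill_tray cuff_case".split():
  for cam in ("top",):
    print(l,[(np.round(px2w(d["centre"],.012 if l in("divider_box","ring_dish","wood_tray") else 0)*1000,0).tolist(),round(d["score"],2)) for d in viewer.landmark_of(l,cam)])
# containers corners from crop1 (x/2.5+100,y/2.5+90), rim z=.028
f=lambda x,y:np.round(px2w((x/2.5+100,y/2.5+90),.028)*1000,1)[:2]
print("box",[f(*q) for q in [(99,232),(295,238),(285,365),(86,358)]])
print("tray",[f(*q) for q in [(134,396),(300,402),(289,534),(122,527)]])
print("dish",[f(*q) for q in [(169,143),(293,143),(232,84),(232,201)]])
print("panel",f(345,300),f(362,300), "walls",f(200,60),f(200,560))
E
```

```text
tw 20 [ 630.8 -222. ] [71.9 13.9] -1.0
tw 35 [ 629.8 -221.9] [70.  10.8] 3.8
tw 50 [ 629.7 -222. ] [65.7  9.9] -1.1
cl 20 [ 464.2 -363.6] [57.5 16.4] 81.3
cl 35 [ 464.  -363.6] [54.3 15. ] 81.3
cl 50 [ 464.  -363.6] [53.8 14.4] 82.1
ring 20 [ 435.  -240.9] [26.1 24.5] -1.5
ring 35 [ 435.  -240.9] [25.4 23.2] 17.0
ring 50 [ 435.  -240.9] [22.3 20.8] -1.5
er 20 [ 565.2 -347.5] [53.6 26.9] -22.7
er 35 [ 563.9 -346.5] [49.5 26.6] -21.0
er 50 [ 563.6 -346.3] [46.4 25.4] -21.0
sh 20 [ 540.2 -235.3] [34.8 25.5] -39.1
sh 35 [ 539.4 -236.3] [32.7 21.4] -37.2
sh 50 [ 538.9 -236.8] [32.5 18.5] -39.0
tweezers [([633.0, -220.0, 0.0], 0.53)]
nail_clippers [([356.0, -483.0, 0.0], 0.72), ([384.0, -375.0, 0.0], 0.71), ([463.0, -367.0, 0.0], 0.58), ([451.0, -455.0, 0.0], 0.56)]
finger_ring [([688.0, 1.0, 0.0], 0.68)]
eraser [([567.0, -350.0, 0.0], 0.66)]
sharpener [([534.0, -234.0, 0.0], 0.56), ([569.0, -495.0, 0.0], 0.55)]
divider_box [([554.0, 18.0, 12.0], 0.87)]
ring_dish [([679.0, -2.0, 12.0], 0.69)]
wood_tray [([438.0, 0.0, 12.0], 0.56)]
pill_tray [([753.0, -250.0, 0.0], 0.75)]
cuff_case [([571.0, -498.0, 0.0], 0.71)]
box [array([612.5,  94.7]), array([603.6, -56.3]), array([505.8, -50.8]), array([515.1,  98.9])]
tray [array([485.6,  61.3]), array([477.8, -62.6]), array([382.3, -56.5]), array([390.5,  65.3])]
dish [array([682.8,  43.9]), array([680.1, -53.2]), array([730.4,  -3.9]), array([634.4,  -6.9])]
panel [554.1 -95.2] [ 553.8 -108.1] walls [751.3  22.3] [365.7   7.6]
```

Clipper-like candidates are grey (382,254), red (391,297), purple (430,259) and dark purple (447,311). The close crop shows only (382,254) is steel grey, so that is the one. A second network hit for the ring at (194,150) is the dish, and the real ring is at (317,272). The sizes measured in the picture match the listed ones.

```bash
python3 - <<'E'
from h import *
im=cv2.imread("pics/top0.png")[:,:,::-1]
m,c,s,a=rect(im,(296,150,313,195),.005,35)
ys,xs=np.nonzero(m); P=np.array([px2w((x+296,y+150),.005)[:2] for x,y in zip(xs,ys)])
v=cv2.fitLine((P*1000).astype(np.float32),cv2.DIST_L2,0,.01,.01).ravel(); print("tw",np.degrees(np.arctan2(v[1],v[0])),v[2:],P[:,0].min(),P[:,0].max())
plan(.464,-.3636,.130,-8.3)
E
```

```text
tw 4.6957474 [ 628.24677 -222.02724] 0.5947820572053023 0.6647856544276042
t 1.15 tcp [ 230.8 -553.8  213.5] yaw 112.6 grip 85.5 F [ 0.1 -0.3  0.6] j6 -19.1 tilt [-0.  0. -1.]
turn world 59.1  units z -9.85 | shift after turn x,y,z mm [-221.9 -203.3   83.5] | j6 alt +-180
```

send_rows(commands=[[85,0,0,0,0,0,-1.23],[85,0,0,0,0,0,-1.23],[85,0,0,0,0,0,-1.23],[85,0,0,0,0,0,-1.23],[85,0,0,0,0,0,-1.23],[60,0,0,0,0,0,-1.23],[60,0,0,0,0,0,-1.23],[45,0,0,0,0,0,-1.24],[45,0,0,0,0,0,0]])

```text
clock: 2.05
tool_pos: [0.2308, -0.5538, 0.2135]
ee_rot: [[-0.143, -0.99, -0.0], [-0.99, 0.143, 0.0], [-0.0, 0.0, -1.0]]
force: [-0.3, 0.1, -0.0]
grip_width: 0.0452
```

send_rows(commands=[[40,-22.2,-20.3,8.4,0,0,0],[40,-22.2,-20.3,8.4,0,0,0],[40,-22.2,-20.3,8.4,0,0,0],[40,-22.2,-20.3,8.4,0,0,0],[40,-22.2,-20.3,8.4,0,0,0],[40,-22.2,-20.3,8.4,0,0,0],[40,-22.2,-20.3,8.4,0,0,0],[40,-22.2,-20.3,8.4,0,0,0],[40,-22.2,-20.3,8.4,0,0,0],[40,-22.2,-20.3,8.4,0,0,0]])

```text
clock: 3.05
tool_pos: [0.4645, -0.3625, 0.1294]
ee_rot: [[-0.148, -0.989, 0.0], [-0.989, 0.148, -0.0], [0.0, -0.0, -1.0]]
force: [-0.2, -0.8, 0.8]
grip_width: 0.0402
```

```bash
python3 - <<'E'
from h import *
plan(.464,-.3636,.018,-8.3)
im=viewer.capture("scene");cv2.imwrite("pics/s1.png",im[:,:,::-1])
E
```

```text
t 3.05 tcp [ 464.5 -362.5  129.4] yaw 171.5 grip 40.2 F [-0.2 -0.8  0.8] j6 10.0 tilt [ 0. -0. -1.]
turn world 0.2  units z -0.03 | shift after turn x,y,z mm [  1.2   0.4 111.4] | j6 alt +-180
```

send_rows(commands=[[36,0.6,0.2,30,0,0,0],[36,0.6,0.2,30,0,0,0],[36,0,0,25,0,0,0],[36,0,0,16,0,0,0],[36,0,0,10,0,0,0],[36,0,0,0,0,0,0]])

```text
clock: 3.7
tool_pos: [0.4625, -0.3643, 0.0176]
ee_rot: [[-0.145, -0.989, -0.002], [-0.989, 0.145, 0.001], [-0.001, 0.002, -1.0]]
force: [0.2, -0.1, 0.9]
grip_width: 0.0361
```

send_rows(commands=[[20,0,0,0,0,0,0],[5,0,0,0,0,0,0],[0,0,0,0,0,0,0],[0,0,0,0,0,0,0],[0,0,0,0,0,0,0]])

```text
clock: 4.2
tool_pos: [0.4632, -0.3646, 0.0189]
ee_rot: [[-0.144, -0.99, 0.0], [-0.99, 0.144, -0.0], [0.0, -0.0, -1.0]]
force: [-0.1, -0.5, -0.4]
grip_width: 0.0003
```

```bash
python3 - <<'E'
from h import *
plan(.464,-.3636,.018,-8.3)
im=viewer.capture("scene")
cv2.imwrite("pics/s2.png",cv2.resize(im[100:260,150:400],None,fx=3,fy=3)[:,:,::-1])
E
```

```text
t 4.2 tcp [ 463.2 -364.6   18.9] yaw 171.7 grip 0.3 F [-0.1 -0.5 -0.4] j6 10.4 tilt [ 0. -0. -1.]
turn world -0.0  units z 0.0 | shift after turn x,y,z mm [-1.1 -0.6  0.9] | j6 alt +-180
```

View pics/s2.png

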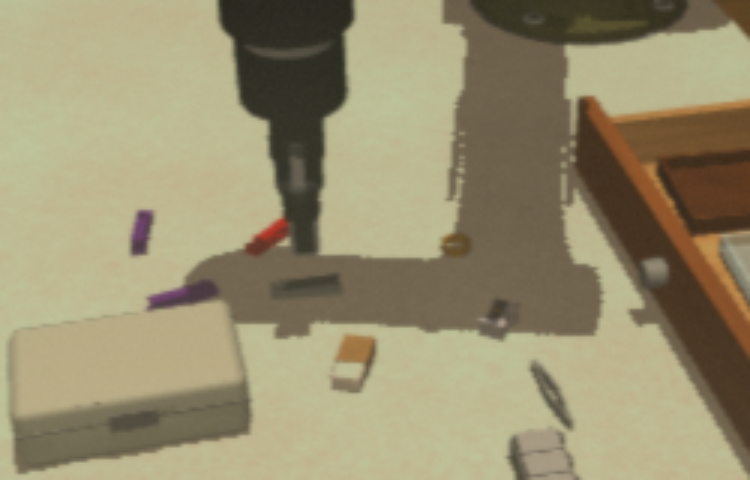

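```bash
python3 - <<'E'
from h import *
print("tip exp px", w2px([.4632,-.3646,.005],"scene"), "clip", w2px([.464,-.3636,.006],"scene"))
print("clip scene",px2w((252.,194.5),.006,"scene"),"tip seen if z=5", px2w((251.7,183.5),.005,"scene"))
im=viewer.capture("top");cv2.imwrite("pics/t2.png",cv2.resize(im[150:350,260:480],None,fx=3,fy=3)[:,:,::-1])
for k in range(0,5): print(k,w2px([.4632,-.3646,.01*k],"scene"))
E
```

```text
tip exp px [252.6397879 195.2803013] clip [253.10582088 195.05764461]
clip scene [ 0.46121325 -0.36568081  0.006     ] tip seen if z=5 [ 0.4152057  -0.35903052  0.005     ]
0 [252.77730766 197.06412116]
1 [252.50153835 193.48701508]
2 [252.22282654 189.87174057]
3 [251.94112486 186.21768346]
4 [251.65638495 182.52421632]
```

View pics/t2.png

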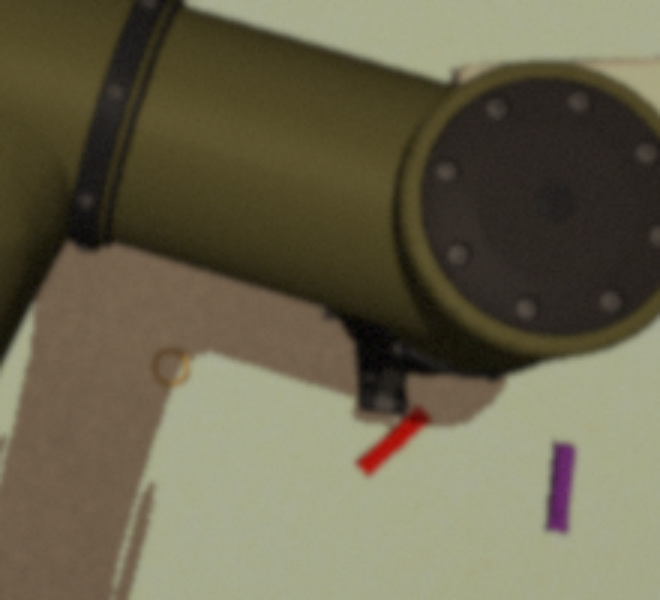

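```bash
python3 - <<'E'
from h import *
for z in (0,.05,.1,.15,.2,.3): print(z,w2px([.4632,-.3646,z]),w2px([.4632,-.3646,z],"scene"))
for z in (0,.02,.04,.06): print(z,px2w((386.7,284),z))
im=viewer.capture("scene");cv2.imwrite("pics/s3.png",cv2.resize(im[30:230,150:420],None,fx=2.9,fy=2.9,interpolation=cv2.INTER_CUBIC)[:,:,::-1])
im=cv2.imread("pics/s1.png")
cv2.imwrite("pics/s1b.png",cv2.resize(im[0:200,150:420],None,fx=2.9,fy=2.9,interpolation=cv2.INTER_CUBIC))
E
```

```text
0 [380.69005576 255.53676171] [252.77730766 197.06412116]
0.05 [384.39197119 253.32512081] [251.36855739 178.79069812]
0.1 [388.58129914 250.82228432] [249.88129807 159.49890506]
0.15 [393.36108613 247.96668899] [248.30877868 139.10117187]
0.2 [398.86562841 244.67810202] [246.6434513 117.4995919]
0.3 [412.82619139 236.33762188] [242.99944694  70.23185765]
0 [ 0.40937889 -0.37300289  0.        ]
0.02 [ 0.40913512 -0.37004668  0.02      ]
0.04 [ 0.40889135 -0.36709047  0.04      ]
0.06 [ 0.40864757 -0.36413426  0.06      ]
```

View pics/s3.png

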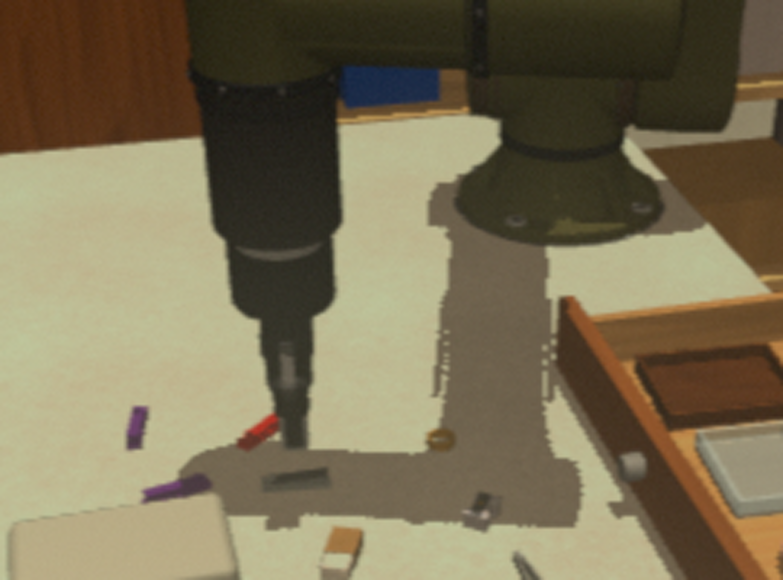

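View pics/s1b.png

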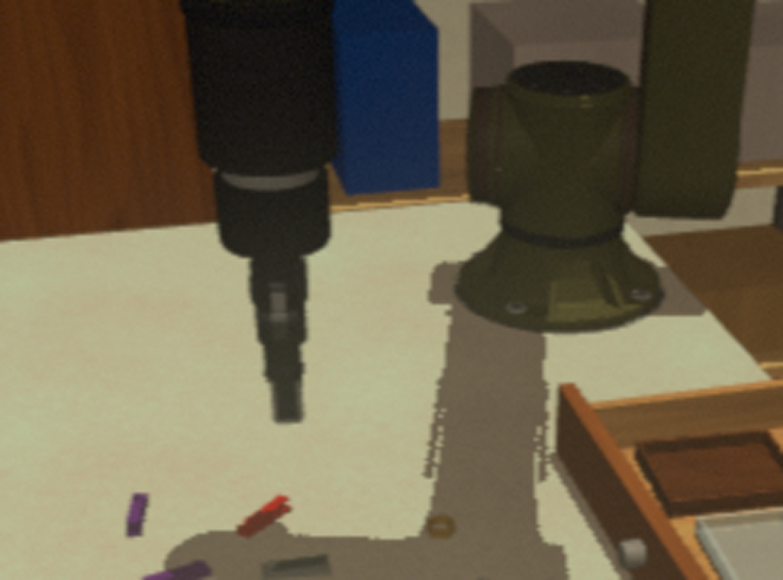

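```bash
python3 - <<'E'
from h import *
for z in (.185,.2,.213,.25,.267): print(z,w2px([.231,-.5535,z],"scene"))
a=np.radians(112.6); u=np.array([np.cos(a),np.sin(a),0])*.05
for s in(-1,1):
  for z in (.2,.24): print(s,z,w2px(np.array([.231,-.5535,z])+s*u,"scene"))
im=cv2.imread("pics/scene0.png")
cv2.imwrite("pics/s0b.png",cv2.resize(im[0:100,80:220],None,fx=5,fy=5,interpolation=cv2.INTER_CUBIC))
E
```

```text
0.185 [151.69958168  88.44471192]
0.2 [150.50974104  82.35971613]
0.213 [149.4634791   77.00899999]
0.25 [146.40643284  61.37487807]
0.267 [144.9611176  53.9833528]
-1 0.2 [129.34688634  87.39249721]
-1 0.24 [125.54646821  70.41080704]
1 0.2 [170.74345074  77.54789689]
1 0.24 [167.97011247  61.12346014]
```

View pics/s0b.png

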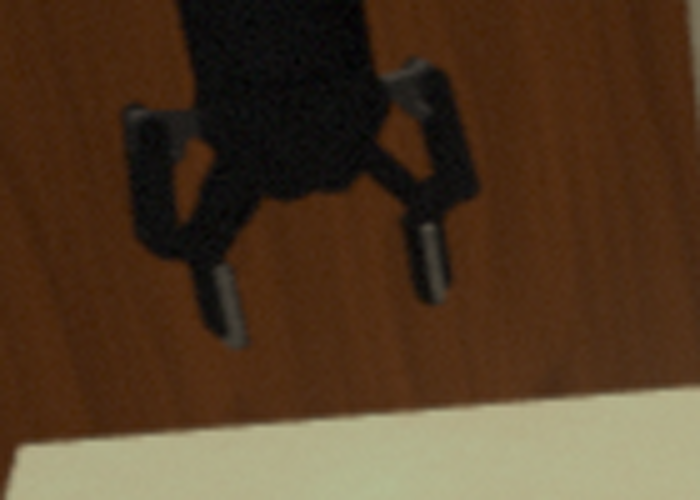

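send_rows(commands=[[0,0,-15,0,0,0,0],[0,0,-15,0,0,0,0],[0,0,0,0,0,0,0],[0,0,0,1,0,0,0],[0,0,0,1,0,0,0],[0,0,0,1,0,0,0],[0,0,0,1,0,0,0],[0,0,0,0,0,0,0]])

```text
clock: 5.15
tool_pos: [0.4925, -0.3688, 0.0144]
ee_rot: [[-0.144, -0.99, -0.0], [-0.99, 0.144, 0.0], [-0.0, 0.0, -1.0]]
force: [0.2, 0.1, -0.5]
grip_width: -0.0001
```

send_rows(commands=[[0,0,0,1,0,0,0],[0,0,0,1,0,0,0],[0,0,0,1,0,0,0],[0,0,0,0,0,0,0]])

```text
clock: 5.55
tool_pos: [0.4926, -0.3687, 0.0113]
ee_rot: [[-0.144, -0.99, -0.0], [-0.99, 0.144, 0.0], [-0.0, 0.0, -1.0]]
force: [0.5, -0.1, -0.7]
grip_width: 0.0002
```

```bash
python3 - <<'E'
from h import *
plan(.464,-.3636,.018,-8.3)
im=viewer.capture("scene");cv2.imwrite("pics/s4.png",cv2.resize(im[30:230,150:420],None,fx=2.9,fy=2.9,interpolation=cv2.INTER_CUBIC)[:,:,::-1])
E
```

```text
t 5.55 tcp [ 492.6 -368.7   11.3] yaw 171.7 grip 0.2 F [ 0.5 -0.1 -0.7] j6 9.9 tilt [-0.  0. -1.]
turn world -0.0  units z 0.0 | shift after turn x,y,z mm [-0.9 29.1 -6.7] | j6 alt +-180
```

View pics/s4.png

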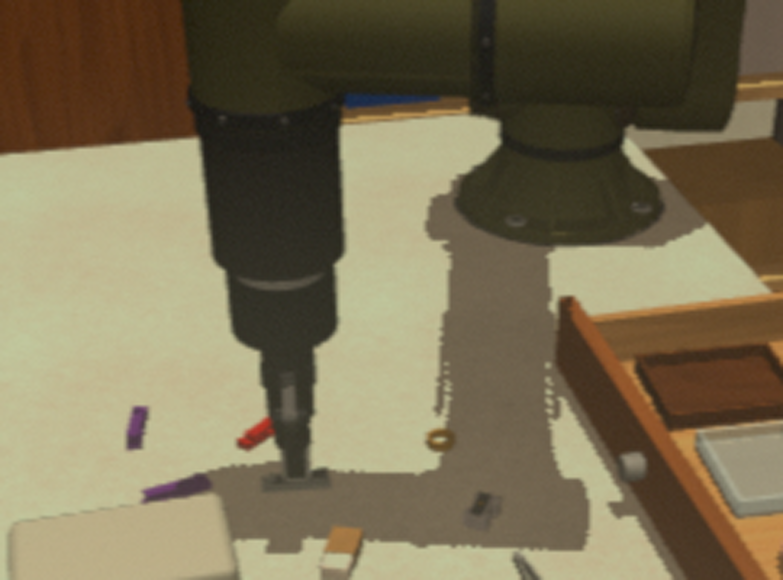

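send_rows(commands=[[0,0,0,2,0,0,0],[0,0,0,2,0,0,0],[0,0,0,2,0,0,0],[0,0,0,2,0,0,0],[0,0,0,0,0,0,0]])

```text
clock: 6.1
tool_pos: [0.4925, -0.3687, 0.003]
ee_rot: [[-0.144, -0.99, -0.001], [-0.99, 0.144, 0.0], [-0.0, 0.001, -1.0]]
force: [0.4, -1.0, 0.4]
grip_width: 0.0002
```

```bash
python3 - <<'E'
from h import *
plan(.464,-.3636,.018,-8.3)
im=viewer.capture("scene");cv2.imwrite("pics/s5.png",cv2.resize(im[130:230,180:320],None,fx=5.6,fy=5.6,interpolation=cv2.INTER_CUBIC)[:,:,::-1])
E
```

```text
t 6.1 tcp [ 492.5 -368.7    3. ] yaw 171.7 grip 0.2 F [ 0.4 -1.   0.4] j6 9.9 tilt [-0.001  0.    -1.   ]
turn world -0.0  units z 0.0 | shift after turn x,y,z mm [ -0.9  28.9 -15. ] | j6 alt +-180
```

View pics/s5.png

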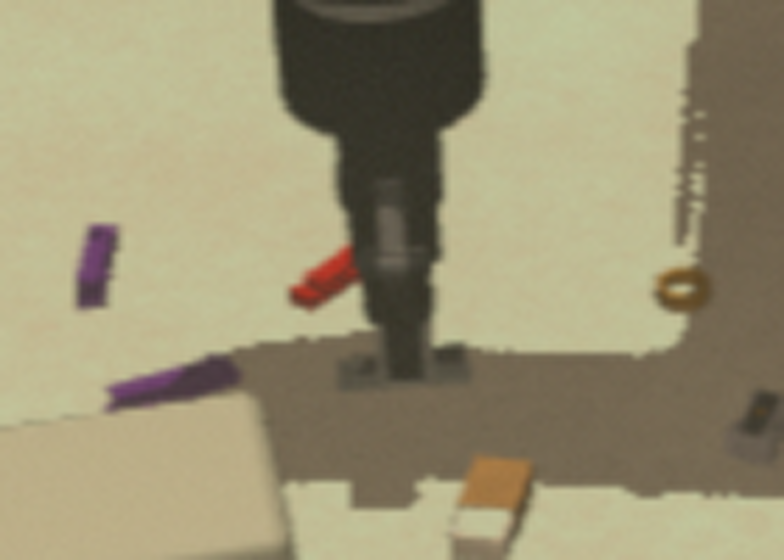

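send_rows(commands=[[0,0,0,2,0,0,0],[0,0,0,2,0,0,0],[0,0,0,2,0,0,0],[0,0,0,0,0,0,0]])

```text
clock: 6.55
tool_pos: [0.4925, -0.3686, -0.003]
ee_rot: [[-0.144, -0.99, -0.001], [-0.99, 0.144, 0.0], [-0.0, 0.001, -1.0]]
force: [0.5, 0.5, 0.4]
grip_width: -0.0001
```

send_rows(commands=[[0,0,0,2,0,0,0],[0,0,0,2,0,0,0],[0,0,0,0,0,0,0]])

```text
clock: 6.85
tool_pos: [0.4925, -0.3687, -0.0069]
ee_rot: [[-0.144, -0.99, -0.001], [-0.99, 0.144, 0.0], [-0.0, 0.001, -1.0]]
force: [0.3, -0.6, -0.0]
grip_width: 0.0003
```

send_rows(commands=[[0,0,0,1.5,0,0,0],[0,0,0,1.5,0,0,0],[0,0,0,0,0,0,0]])

```text
clock: 7.15
tool_pos: [0.4926, -0.3687, -0.0098]
ee_rot: [[-0.144, -0.99, -0.0], [-0.99, 0.144, 0.0], [-0.0, 0.0, -1.0]]
force: [0.4, 0.4, -0.1]
grip_width: -0.0001
```

send_rows(commands=[[0,0,0,1.5,0,0,0],[0,0,0,1,0,0,0],[0,0,0,0,0,0,0]])

```text
clock: 7.45
tool_pos: [0.4926, -0.3687, -0.0122]
ee_rot: [[-0.144, -0.99, -0.0], [-0.99, 0.144, 0.0], [-0.0, 0.0, -1.0]]
force: [-0.3, 0.3, 0.4]
grip_width: -0.0
```

```bash
python3 - <<'E'
from h import *
plan(.464,-.3636,.018,-8.3)
print(w2px([.493,-.3687,0],"scene"),w2px([.503,-.3687,0],"scene"),w2px([.503,-.3687,.01],"scene"))
im=viewer.capture("scene");cv2.imwrite("pics/s6.png",cv2.resize(im[130:230,180:320],None,fx=5.6,fy=5.6,interpolation=cv2.INTER_CUBIC)[:,:,::-1])
E
```

```text
t 7.45 tcp [ 492.6 -368.7  -12.2] yaw 171.7 grip -0.0 F [-0.3  0.3  0.4] j6 9.9 tilt [-0.  0. -1.]
turn world -0.0  units z 0.0 | shift after turn x,y,z mm [ -0.9  29.1 -30.2] | j6 alt +-180
[253.11035085 204.86102053] [253.8418942  207.46412288] [253.56375008 203.83758313]
```

View pics/s6.png

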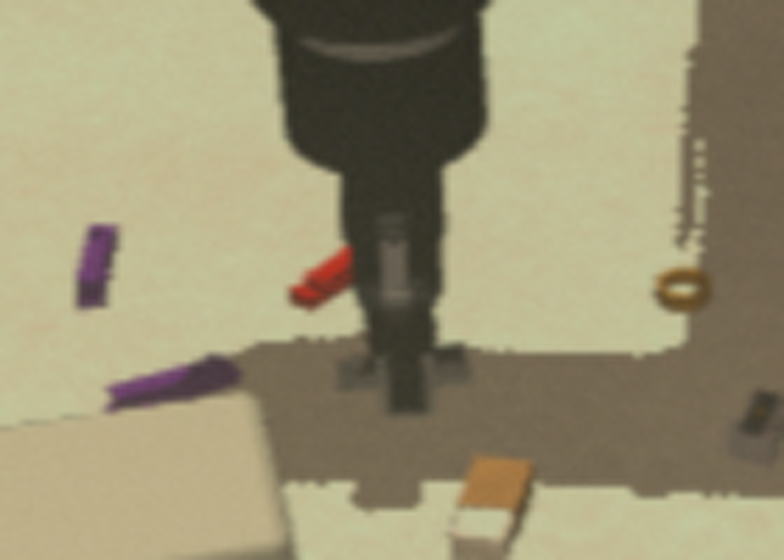

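send_rows(commands=[[0,0,0,1.5,0,0,0],[0,0,0,1.5,0,0,0],[0,0,0,0,0,0,0]])

```text
clock: 7.8
tool_pos: [0.4925, -0.3687, -0.0153]
ee_rot: [[-0.144, -0.99, -0.001], [-0.99, 0.144, 0.0], [-0.0, 0.001, -1.0]]
force: [-0.2, -0.3, 0.6]
grip_width: 0.0
```

send_rows(commands=[[0,0,0,1.5,0,0,0],[0,0,0,1,0,0,0],[0,0,0,0,0,0,0]])

```text
clock: 8.1
tool_pos: [0.4927, -0.3688, -0.0175]
ee_rot: [[-0.144, -0.99, -0.0], [-0.99, 0.144, 0.0], [-0.0, 0.0, -1.0]]
force: [0.1, -0.7, 0.1]
grip_width: -0.0002
```

send_rows(commands=[[0,0,0,1.0,0,0,0],[0,0,0,1,0,0,0],[0,0,0,0,0,0,0]])

```text
clock: 8.4
tool_pos: [0.4928, -0.3689, -0.0176]
ee_rot: [[-0.144, -0.99, -0.0], [-0.99, 0.144, -0.001], [0.001, -0.0, -1.0]]
force: [-4.4, 3.8, 10.4]
grip_width: -0.0002
```

send_rows(commands=[[0,0,0,-30,0,0,0],[10,0,0,-30,0,0,0],[34,0,15,0,0,0,0],[34,0,15,0,0,0,0],[34,0,0,0,0,0,0],[34,0,0,0,0,0,0],[34,0,0,0,0,0,0]])

```text
clock: 9.1
tool_pos: [0.4634, -0.3645, 0.0404]
ee_rot: [[-0.144, -0.99, -0.0], [-0.99, 0.144, 0.0], [-0.0, 0.0, -1.0]]
force: [0.4, 0.7, -0.3]
grip_width: 0.0337
```

```bash
python3 - <<'E'
from h import *
plan(.4635,-.364,-.0155,-8.3)
im=viewer.capture("scene");cv2.imwrite("pics/s7.png",cv2.resize(im[130:230,180:320],None,fx=5.6,fy=5.6,interpolation=cv2.INTER_CUBIC)[:,:,::-1])
E
```

```text
t 9.1 tcp [ 463.4 -364.5   40.4] yaw 171.7 grip 33.7 F [ 0.4  0.7 -0.3] j6 10.4 tilt [-0.  0. -1.]
turn world -0.0  units z 0.0 | shift after turn x,y,z mm [-0.5 -0.  55.9] | j6 alt +-180
```

View pics/s7.png

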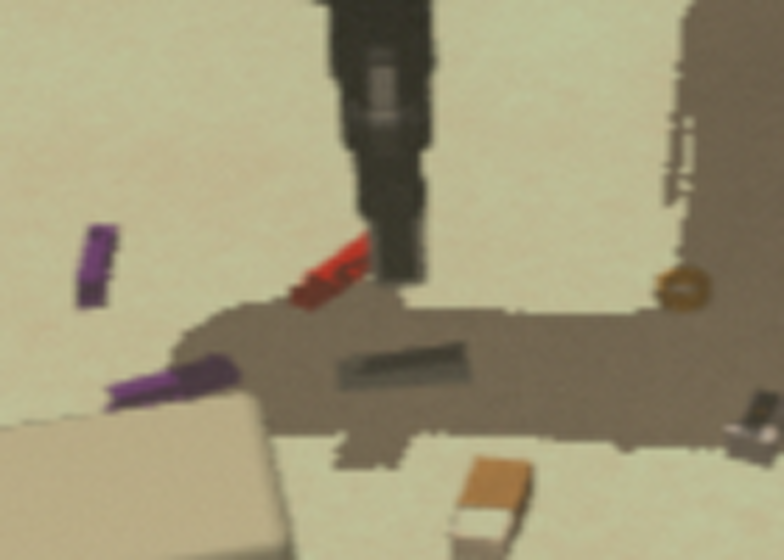

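send_rows(commands=[[34,0,0,20,0,0,0],[34,0,0,18,0,0,0],[34,0,0,10,0,0,0],[34,0,0,7.5,0,0,0],[34,0,0,0,0,0,0]])

```text
clock: 9.65
tool_pos: [0.4626, -0.3643, -0.016]
ee_rot: [[-0.144, -0.99, -0.002], [-0.99, 0.144, 0.001], [-0.0, 0.002, -1.0]]
force: [0.3, 0.4, -0.3]
grip_width: 0.0338
```

send_rows(commands=[[15,0,0,0,0,0,0],[0,0,0,0,0,0,0],[0,0,0,0,0,0,0],[0,0,0,0,0,0,0],[0,0,0,0,0,0,0]])

```text
clock: 10.15
tool_pos: [0.4638, -0.3649, -0.0137]
ee_rot: [[-0.144, -0.99, 0.002], [-0.99, 0.144, -0.001], [0.001, -0.002, -1.0]]
force: [0.6, 0.6, 5.1]
grip_width: 0.0109
```

send_rows(commands=[[0,0,0,-5,0,0,0],[0,0,0,-15,0,0,0],[0,0,0,-30,0,0,0],[0,0,0,0,0,0,0]])

```text
clock: 10.55
tool_pos: [0.4653, -0.3661, 0.0408]
ee_rot: [[-0.143, -0.99, 0.006], [-0.99, 0.143, -0.004], [0.003, -0.007, -1.0]]
force: [1.3, -1.4, 1.0]
grip_width: 0.0109
```

```bash
python3 - <<'E'
from h import *
plan(.4635,-.364,-.0155,-8.3)
im=viewer.capture("scene");cv2.imwrite("pics/s8.png",cv2.resize(im[100:200,180:320],None,fx=5.6,fy=5.6,interpolation=cv2.INTER_CUBIC)[:,:,::-1])
E
```

```text
t 10.55 tcp [ 465.3 -366.1   40.8] yaw 171.8 grip 10.9 F [ 1.3 -1.4  1. ] j6 10.5 tilt [ 0.006 -0.004 -1.   ]
turn world -0.1  units z 0.01 | shift after turn x,y,z mm [-1.9  2.1 56.3] | j6 alt +-180
```

View pics/s8.png

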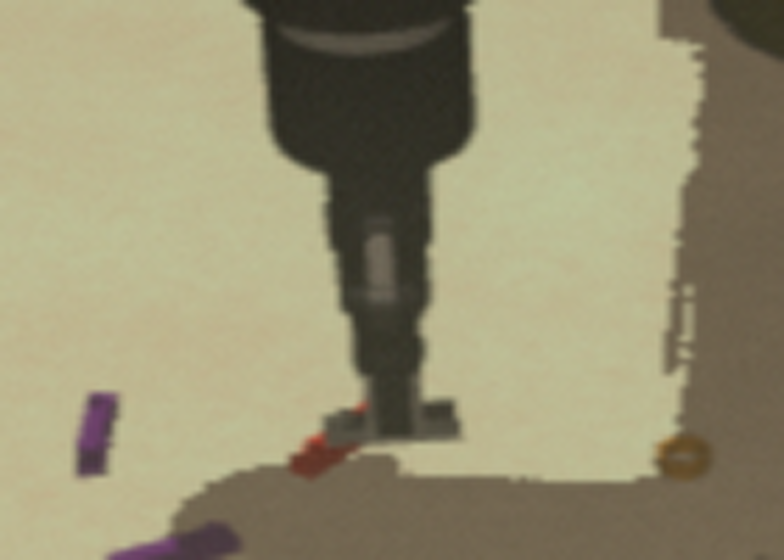

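```bash
python3 - <<'E'
from h import *
plan(.557,-.015,.100,-3.4)
E
```

```text
t 10.6 tcp [ 464.5 -365.4   38.5] yaw 171.7 grip 10.8 F [-0.  -0.3  0.6] j6 10.5 tilt [ 0.004 -0.002 -1.   ]
turn world 4.9  units z -0.81 | shift after turn x,y,z mm [-355.2  -71.5  -61.5] | j6 alt +-180
```

send_rows(commands=[[0,0,0,-31,0,0,-0.4],[0,0,0,-31,0,0,-0.41],[0,0,0,0,0,0,0]])

```text
clock: 10.9
tool_pos: [0.4649, -0.366, 0.1025]
ee_rot: [[-0.058, -0.998, 0.006], [-0.998, 0.058, -0.004], [0.004, -0.006, -1.0]]
force: [0.0, 0.2, 1.7]
grip_width: 0.0111
```

send_rows(commands=[[0,-35.5,-7.1,0,0,0,0],[0,-35.5,-7.1,0,0,0,0],[0,-35.5,-7.1,0,0,0,0],[0,-35.5,-7.1,0,0,0,0],[0,-35.5,-7.1,0,0,0,0],[0,-35.5,-7.1,0,0,0,0],[0,-35.5,-7.1,0,0,0,0],[0,-35.5,-7.1,0,0,0,0],[0,-35.5,-7.1,0,0,0,0],[0,-35.5,-7.1,0,0,0,0]])

```text
clock: 11.9
tool_pos: [0.5549, -0.0128, 0.0968]
ee_rot: [[-0.06, -0.998, -0.001], [-0.998, 0.06, 0.0], [-0.0, 0.001, -1.0]]
force: [0.5, -1.0, -0.1]
grip_width: 0.0107
```

```bash
python3 - <<'E'
from h import *
plan(.557,-.015,.0045,-3.4)
im=viewer.capture("scene");cv2.imwrite("pics/s9.png",cv2.resize(im[60:260,300:580],None,fx=2.8,fy=2.8,interpolation=cv2.INTER_CUBIC)[:,:,::-1])
E
```

```text
t 11.9 tcp [554.9 -12.8  96.8] yaw 176.6 grip 10.7 F [ 0.5 -1.  -0.1] j6 -22.8 tilt [-0.001  0.    -1.   ]
turn world 0.0  units z -0.01 | shift after turn x,y,z mm [ 2.1 -2.2 92.3] | j6 alt +-180
```

View pics/s9.png

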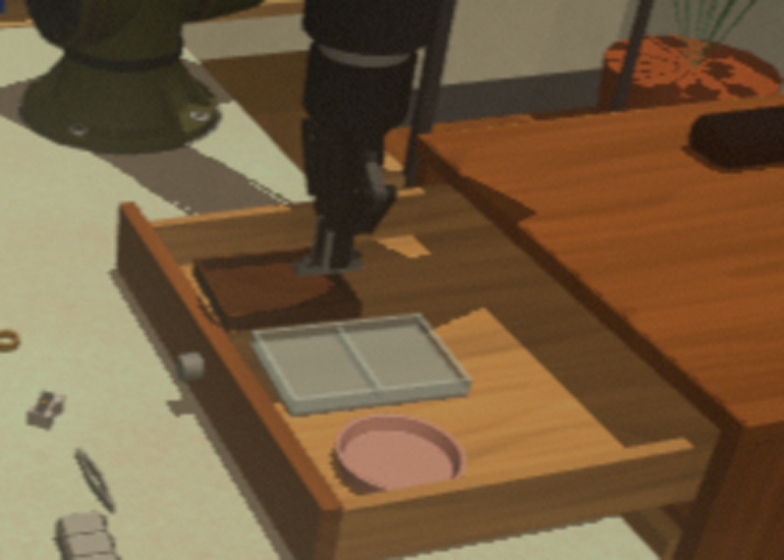

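```bash
python3 - <<'E'
from h import *
f=lambda x,y:np.round(px2w((x/2.8+300,y/2.8+60),.028,"scene")*1000,1)[:2]
C=[f(*q) for q in [(253,333),(295,402),(468,378),(418,316)]];print(C,np.mean(C,0))
D=[f(*q) for q in [(335,450),(466,450),(400,415)]];print(D)
E
```

```text
[array([508.6, -48.5]), array([606.8, -53.9]), array([610.8,  93.4]), array([518.3,  98.1])] [561.125  22.275]
[array([669.5, -49.4]), array([693.5,  45.1]), array([642.1,  17.6])]
```

send_rows(commands=[[0,2.1,-2.2,25,0,0,0],[0,0,0,25,0,0,0],[0,0,0,20,0,0,0],[0,0,0,12,0,0,0],[0,0,0,6,0,0,0],[0,0,0,0,0,0,0]])

```text
clock: 12.55
tool_pos: [0.5569, -0.0168, 0.0086]
ee_rot: [[-0.06, -0.998, -0.001], [-0.998, 0.06, -0.0], [0.0, 0.001, -1.0]]
force: [-0.5, 1.2, -0.4]
grip_width: 0.0107
```

```bash
python3 - <<'E'
from h import *
plan(.557,-.015,.0045,-3.4)
im=viewer.capture("scene");cv2.imwrite("pics/s10.png",cv2.resize(im[120:240,360:500],None,fx=4.8,fy=4.8,interpolation=cv2.INTER_CUBIC)[:,:,::-1])
E
```

```text
t 12.55 tcp [556.9 -16.8   8.6] yaw 176.6 grip 10.7 F [-0.5  1.2 -0.4] j6 -22.4 tilt [-0.001 -0.    -1.   ]
turn world 0.0  units z -0.0 | shift after turn x,y,z mm [-1.8 -0.   4.1] | j6 alt +-180
```

View pics/s10.png

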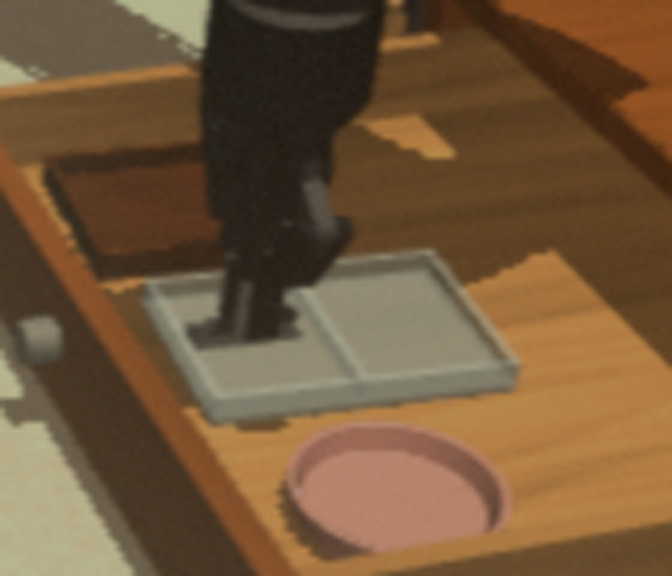

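send_rows(commands=[[0,-1.8,0,2,0,0,0],[0,0,0,2,0,0,0],[0,0,0,1,0,0,0],[0,0,0,0,0,0,0]])

```text
clock: 13.0
tool_pos: [0.5573, -0.0148, 0.0041]
ee_rot: [[-0.06, -0.998, 0.0], [-0.998, 0.06, 0.0], [-0.0, -0.0, -1.0]]
force: [-0.9, 0.2, -0.5]
grip_width: 0.011
```

send_rows(commands=[[14,0,0,0,0,0,0],[20,0,0,0,0,0,0],[28,0,0,0,0,0,0],[28,0,0,0,0,0,0],[28,0,0,-10,0,0,0],[28,0,0,-40,0,0,0],[28,0,0,-40,0,0,0],[28,0,0,0,0,0,0]])

```text
clock: 13.8
tool_pos: [0.5609, -0.0148, 0.1022]
ee_rot: [[-0.059, -0.998, 0.012], [-0.998, 0.059, 0.001], [-0.001, -0.012, -1.0]]
force: [0.5, -0.1, 0.8]
grip_width: 0.0279
```

```bash
python3 - <<'E'
from h import *
plan(.6298,-.222,.04,94.7)
im=viewer.capture("scene");cv2.imwrite("pics/s11.png",cv2.resize(im[120:240,360:500],None,fx=4.8,fy=4.8,interpolation=cv2.INTER_CUBIC)[:,:,::-1])
E
```

```text
t 13.8 tcp [560.9 -14.8 102.2] yaw 176.6 grip 27.9 F [ 0.5 -0.1  0.8] j6 -22.5 tilt [ 0.012  0.001 -1.   ]
turn world -81.9  units z 13.65 | shift after turn x,y,z mm [ -51.7 -212.2   62.2] | j6 alt +-180
```

View pics/s11.png

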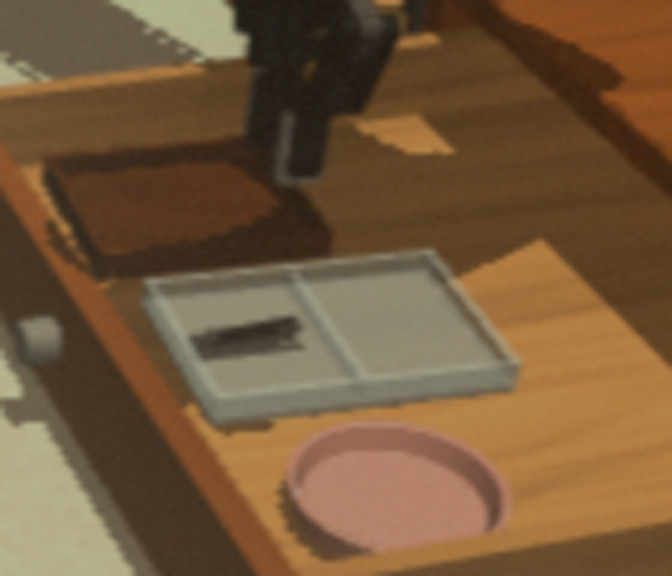

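send_rows(commands=[[28,0,0,0,0,0,1.365],[28,0,0,0,0,0,1.365],[28,0,0,0,0,0,1.365],[28,0,0,0,0,0,1.365],[28,0,0,0,0,0,1.365],[28,0,0,0,0,0,1.365],[28,0,0,0,0,0,1.365],[28,0,0,0,0,0,1.365],[28,0,0,0,0,0,1.365],[28,0,0,0,0,0,1.365]])

```text
clock: 14.85
tool_pos: [0.5569, -0.0148, 0.0936]
ee_rot: [[-0.997, -0.076, -0.001], [-0.076, 0.997, -0.0], [0.001, 0.0, -1.0]]
force: [0.1, 0.5, 0.5]
grip_width: 0.0277
```

send_rows(commands=[[28,-6.5,-26.5,0,0,0,0],[28,-6.5,-26.5,0,0,0,0],[28,-6.5,-26.5,0,0,0,0],[28,-6.5,-26.5,0,0,0,0],[28,-6.5,-26.5,0,0,0,0],[28,-6.5,-26.5,0,0,0,0],[28,-6.5,-26.5,20,0,0,0],[28,-6.5,-26.5,30,0,0,0],[28,0,0,15,0,0,0],[28,0,0,0,0,0,0]])

```text
clock: 15.85
tool_pos: [0.624, -0.2218, 0.0248]
ee_rot: [[-0.997, -0.08, -0.007], [-0.08, 0.997, 0.002], [0.007, 0.002, -1.0]]
force: [0.4, -0.6, -0.2]
grip_width: 0.028
```

```bash
python3 - <<'E'
from h import *
plan(.6298,-.222,-.014,94.7)
im=viewer.capture("scene");cv2.imwrite("pics/s12.png",cv2.resize(im[150:270,260:400],None,fx=4.8,fy=4.8,interpolation=cv2.INTER_CUBIC)[:,:,::-1])
E
```

```text
t 15.85 tcp [ 624.  -221.8   24.8] yaw 94.6 grip 28.0 F [ 0.4 -0.6 -0.2] j6 -83.0 tilt [-0.007  0.002 -1.   ]
turn world 0.1  units z -0.02 | shift after turn x,y,z mm [-5.8 -0.7 38.8] | j6 alt +-180
```

View pics/s12.png

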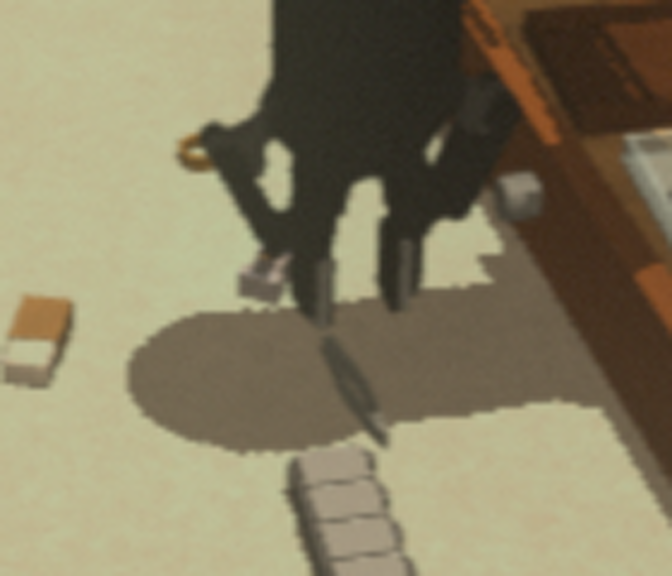

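send_rows(commands=[[28,-5.8,-0.7,0,0,0,0],[28,0,0,18,0,0,0],[28,0,0,13,0,0,0],[28,0,0,7.5,0,0,0],[28,0,0,0,0,0,0]])

```text
clock: 16.4
tool_pos: [0.6317, -0.2216, -0.0104]
ee_rot: [[-0.997, -0.082, -0.002], [-0.082, 0.997, 0.0], [0.002, 0.001, -1.0]]
force: [-0.4, 0.0, 0.5]
grip_width: 0.0284
```

send_rows(commands=[[15,0,0,0,0,0,0],[0,0,0,0,0,0,0],[0,0,0,0,0,0,0],[0,0,0,0,0,0,0],[0,0,0,0,0,0,0]])

```text
clock: 16.9
tool_pos: [0.6332, -0.2233, -0.0069]
ee_rot: [[-0.997, -0.082, 0.003], [-0.082, 0.997, -0.002], [-0.003, -0.002, -1.0]]
force: [-0.8, -2.0, 5.9]
grip_width: 0.0005
```

send_rows(commands=[[15,0,0,-15,0,0,0],[28,0,0,-15,0,0,0],[28,0,0,0,0,0,0],[28,0,0,0,0,0,0],[28,0,0,0,0,0,0]])

```text
clock: 17.4
tool_pos: [0.6319, -0.2217, 0.0199]
ee_rot: [[-0.997, -0.082, -0.001], [-0.082, 0.997, 0.001], [0.001, 0.001, -1.0]]
force: [-0.2, -0.3, -0.1]
grip_width: 0.0278
```

```bash
python3 - <<'E'
from h import *
plan(.6298,-.222,-.016,94.7)
im=viewer.capture("scene");cv2.imwrite("pics/s13.png",cv2.resize(im[150:270,260:400],None,fx=4.8,fy=4.8,interpolation=cv2.INTER_CUBIC)[:,:,::-1])
E
```

```text
t 17.4 tcp [ 631.9 -221.7   19.9] yaw 94.7 grip 27.8 F [-0.2 -0.3 -0.1] j6 -83.0 tilt [-0.001  0.001 -1.   ]
turn world 0.0  units z -0.0 | shift after turn x,y,z mm [ 2.1 -0.1 35.9] | j6 alt +-180
```

View pics/s13.png

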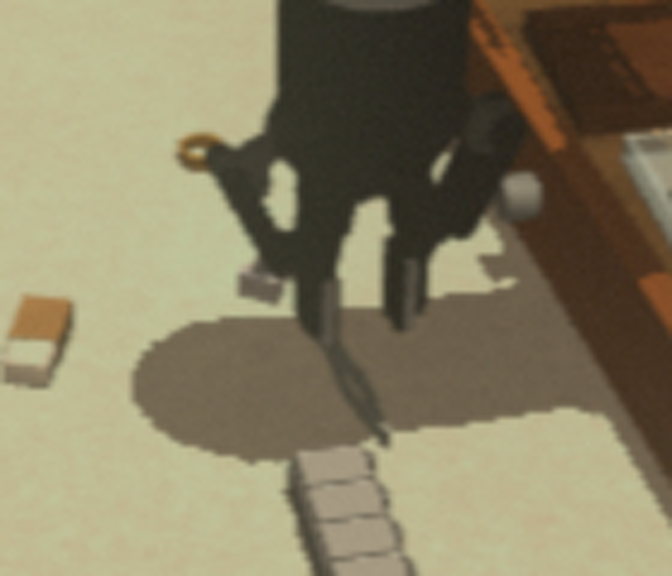

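send_rows(commands=[[28,2,0,15,0,0,0],[28,0,0,13,0,0,0],[28,0,0,8,0,0,0],[28,0,0,0,0,0,0],[28,0,0,0,0,0,0]])

```text
clock: 17.95
tool_pos: [0.6298, -0.2221, -0.0165]
ee_rot: [[-0.997, -0.082, -0.001], [-0.082, 0.997, 0.0], [0.001, 0.0, -1.0]]
force: [-0.1, -0.7, 0.6]
grip_width: 0.0281
```

send_rows(commands=[[20,0,0,0,0,0,0],[14,0,0,0,0,0,0],[5,0,0,0,0,0,0],[0,0,0,0,0,0,0],[0,0,0,0,0,0,0]])

```text
clock: 18.45
tool_pos: [0.6303, -0.2222, -0.0154]
ee_rot: [[-0.997, -0.082, 0.0], [-0.082, 0.997, 0.0], [-0.0, 0.0, -1.0]]
force: [-0.2, -0.4, -0.4]
grip_width: 0.0076
```

send_rows(commands=[[0,0,0,-10,0,0,0],[0,0,0,-30,0,0,0],[0,0,0,-40,0,0,0],[0,0,0,-35,0,0,0],[0,0,0,0,0,0,0]])

```text
clock: 18.95
tool_pos: [0.6333, -0.2234, 0.108]
ee_rot: [[-0.997, -0.082, 0.011], [-0.082, 0.997, -0.003], [-0.011, -0.004, -1.0]]
force: [1.2, -0.9, 0.4]
grip_width: 0.008
```

```bash
python3 - <<'E'
from h import *
plan(.5615,.058,.100,86.6)
im=viewer.capture("scene");cv2.imwrite("pics/s14.png",cv2.resize(im[130:250,260:400],None,fx=4.8,fy=4.8,interpolation=cv2.INTER_CUBIC)[:,:,::-1])
E
```

```text
t 18.95 tcp [ 633.3 -223.4  108. ] yaw 94.7 grip 8.0 F [ 1.2 -0.9  0.4] j6 -83.0 tilt [ 0.011 -0.003 -1.   ]
turn world -8.1  units z 1.35 | shift after turn x,y,z mm [ 88.4 276.7   8. ] | j6 alt +-180
```

View pics/s14.png

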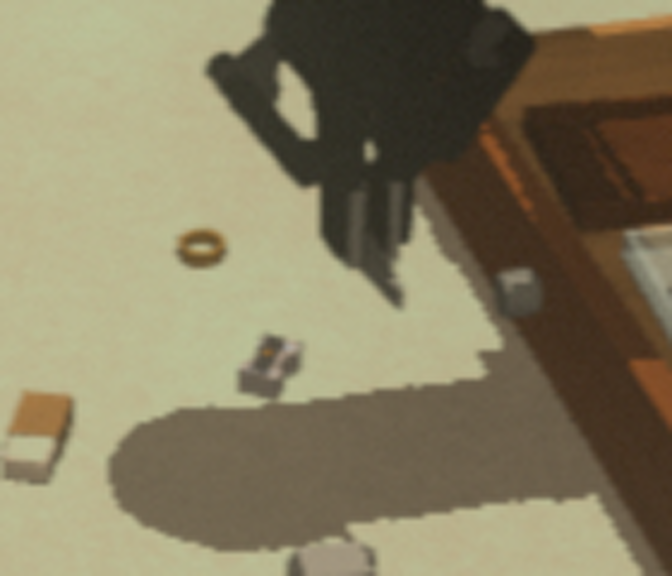

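send_rows(commands=[[0,0,0,0,0,0,1.35],[0,11,34.6,0,0,0,0],[0,11,34.6,0,0,0,0],[0,11,34.6,0,0,0,0],[0,11,34.6,0,0,0,0],[0,11,34.6,0,0,0,0],[0,11,34.6,0,0,0,0],[0,11,34.6,0,0,0,0],[0,11,34.6,0,0,0,0],[0,0,0,0,0,0,0]])

```text
clock: 20.0
tool_pos: [0.5578, 0.0626, 0.0992]
ee_rot: [[-0.998, 0.056, -0.001], [0.056, 0.998, 0.001], [0.001, 0.001, -1.0]]
force: [0.8, -1.2, -0.7]
grip_width: 0.0079
```

```bash
python3 - <<'E'
from h import *
plan(.5615,.058,.003,86.6)
im=viewer.capture("scene");cv2.imwrite("pics/s15.png",cv2.resize(im[100:240,340:500],None,fx=4.2,fy=4.2,interpolation=cv2.INTER_CUBIC)[:,:,::-1])
E
```

```text
t 20.0 tcp [557.8  62.6  99.2] yaw 86.8 grip 7.9 F [ 0.8 -1.2 -0.7] j6 -120.0 tilt [-0.001  0.001 -1.   ]
turn world -0.2  units z 0.03 | shift after turn x,y,z mm [-4.  -4.4 96.2] | j6 alt +-180
```

View pics/s15.png

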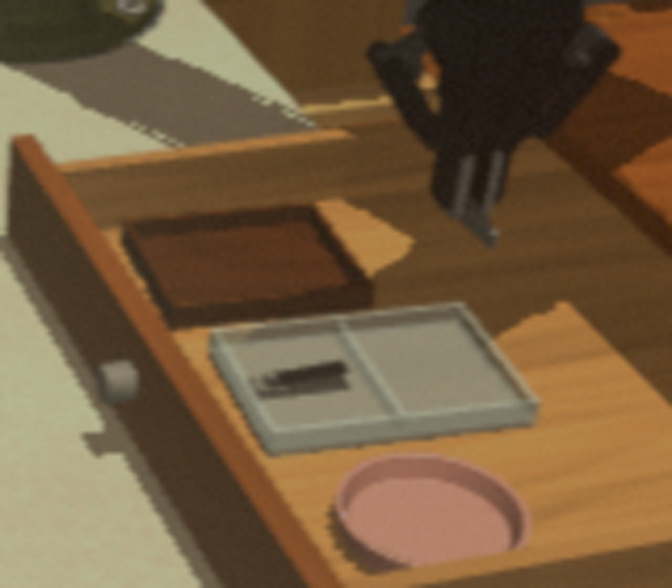

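send_rows(commands=[[0,-4,-4.4,25,0,0,0],[0,0,0,30,0,0,0],[0,0,0,20,0,0,0],[0,0,0,10,0,0,0],[0,0,0,0,0,0,0],[0,0,0,0,0,0,0]])

```text
clock: 20.65
tool_pos: [0.5633, 0.0544, 0.0156]
ee_rot: [[-0.998, 0.06, 0.001], [0.06, 0.998, -0.0], [-0.001, 0.0, -1.0]]
force: [-0.8, 0.4, 1.1]
grip_width: 0.0073
```

```bash
python3 - <<'E'
from h import *
plan(.5615,.058,.002,86.6)
im=viewer.capture("scene");cv2.imwrite("pics/s16.png",cv2.resize(im[120:240,360:500],None,fx=4.8,fy=4.8,interpolation=cv2.INTER_CUBIC)[:,:,::-1])
E
```

```text
t 20.65 tcp [563.3  54.4  15.6] yaw 86.6 grip 7.3 F [-0.8  0.4  1.1] j6 -119.3 tilt [ 0.001 -0.    -1.   ]
turn world 0.0  units z -0.01 | shift after turn x,y,z mm [ 2.   3.5 13.6] | j6 alt +-180
```

View pics/s16.png

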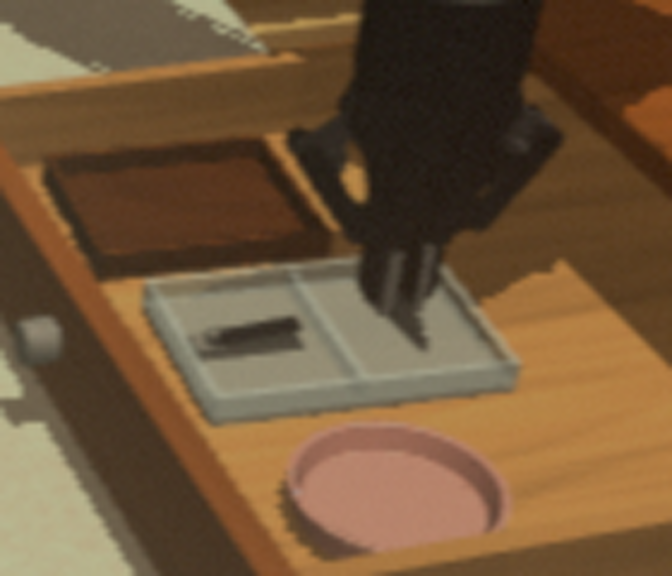

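send_rows(commands=[[0,2,3.5,5,0,0,0],[0,0,0,4,0,0,0],[0,0,0,3,0,0,0],[0,0,0,1,0,0,0],[0,0,0,0,0,0,0],[0,0,0,0,0,0,0]])

```text
clock: 21.3
tool_pos: [0.5609, 0.0583, 0.0017]
ee_rot: [[-0.998, 0.06, 0.0], [0.06, 0.998, 0.0], [-0.0, 0.0, -1.0]]
force: [0.9, -0.5, 0.3]
grip_width: 0.0078
```

send_rows(commands=[[12,0,0,0,0,0,0],[16,0,0,0,0,0,0],[20,0,0,0,0,0,0],[22,0,0,0,0,0,0],[22,0,0,-10,0,0,0],[22,0,0,-40,0,0,0],[22,0,0,-45,0,0,0],[22,0,0,0,0,0,0]])

```text
clock: 22.1
tool_pos: [0.5648, 0.0588, 0.1055]
ee_rot: [[-0.998, 0.059, 0.013], [0.059, 0.998, 0.002], [-0.012, 0.003, -1.0]]
force: [-0.4, -0.2, 0.7]
grip_width: 0.0222
```

```bash
python3 - <<'E'
from h import *
plan(.5396,-.2360,.1,51.5)
im=viewer.capture("scene");cv2.imwrite("pics/s17.png",cv2.resize(im[120:240,360:500],None,fx=4.8,fy=4.8,interpolation=cv2.INTER_CUBIC)[:,:,::-1])
im=viewer.capture("top");cv2.imwrite("pics/t17.png",im[:,:,::-1])
E
```

```text
t 22.1 tcp [564.8  58.8 105.5] yaw 86.6 grip 22.2 F [-0.4 -0.2  0.7] j6 -119.7 tilt [ 0.013  0.002 -1.   ]
turn world -35.1  units z 5.85 | shift after turn x,y,z mm [-163.8 -246.4    5.5] | j6 alt +-180
```

View pics/s17.png

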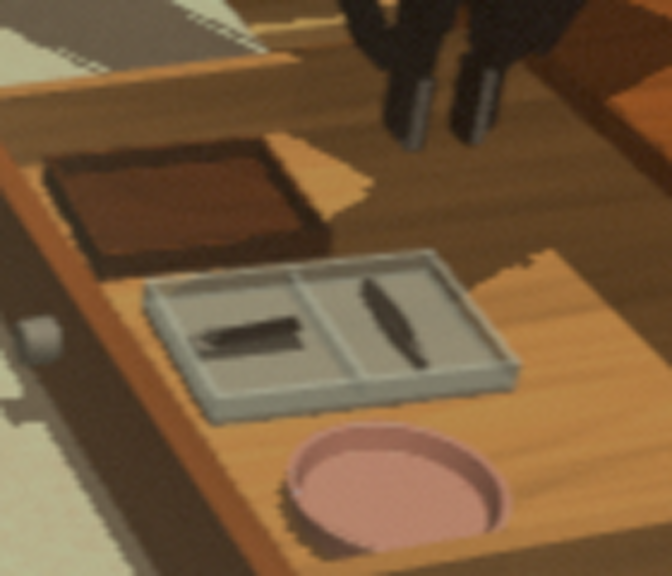

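View pics/t17.png

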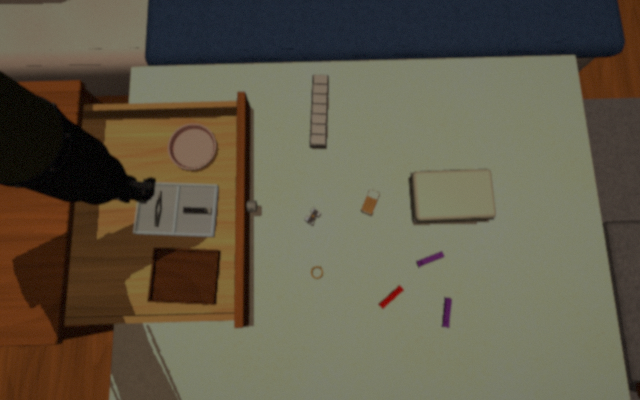

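send_rows(commands=[[30,1,-37,0,0,0,0],[30,1,-37,0,0,0,0],[30,1,-37,0,0,0,0],[30,1,-37,0,0,0,0],[36,1,-37,0,0,0,0],[36,1,-37,0,0,0,0],[36,1,-37,0,0,0,0],[36,1,-37,0,0,0,0]])

```text
clock: 23.0
tool_pos: [0.5343, -0.238, 0.0955]
ee_rot: [[-0.998, 0.06, -0.002], [0.06, 0.998, 0.001], [0.002, 0.0, -1.0]]
force: [0.8, 0.6, 0.3]
grip_width: 0.0357
```

send_rows(commands=[[36,0,0,0,0,0,1.17],[36,0,0,0,0,0,1.17],[36,0,0,0,0,0,1.17],[36,0,0,0,0,0,1.17],[36,0,0,0,0,0,1.17],[36,0,0,20,0,0,0],[36,0,0,25,0,0,0],[36,0,0,15,0,0,0],[36,0,0,0,0,0,0],[36,0,0,0,0,0,0]])

```text
clock: 24.0
tool_pos: [0.5352, -0.2369, 0.0368]
ee_rot: [[-0.782, 0.623, -0.001], [0.623, 0.782, -0.001], [0.0, -0.001, -1.0]]
force: [0.8, 0.0, -0.6]
grip_width: 0.036
```

```bash
python3 - <<'E'
from h import *
plan(.5396,-.2360,-.0155,51.5)
im=viewer.capture("scene");cv2.imwrite("pics/s18.png",cv2.resize(im[130:250,240:400],None,fx=4.8,fy=4.8,interpolation=cv2.INTER_CUBIC)[:,:,::-1])
E
```

```text
t 24.0 tcp [ 535.2 -236.9   36.8] yaw 51.5 grip 36.0 F [ 0.8  0.  -0.6] j6 -124.3 tilt [-0.001 -0.001 -1.   ]
turn world 0.0  units z -0.0 | shift after turn x,y,z mm [-2.9  3.5 52.3] | j6 alt +-180
```

View pics/s18.png

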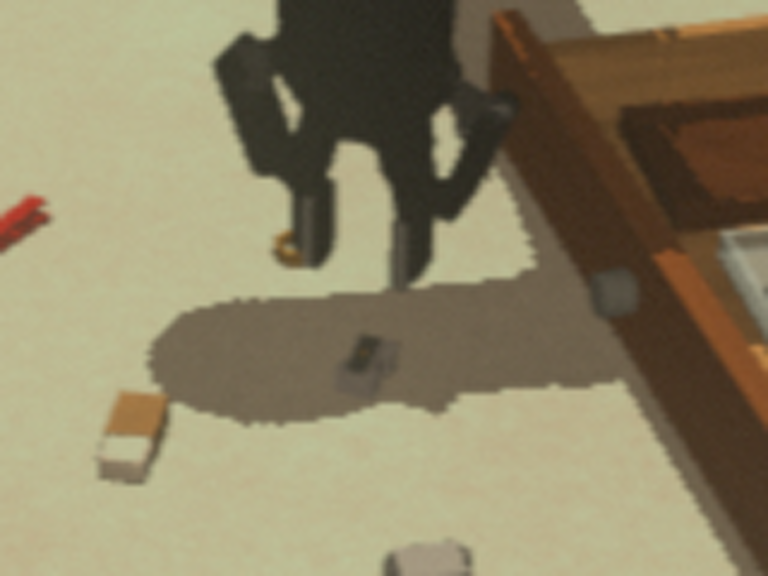

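send_rows(commands=[[36,-2.9,3.5,20,0,0,0],[36,0,0,20,0,0,0],[36,0,0,11.5,0,0,0],[36,0,0,0,0,0,0],[36,0,0,0,0,0,0]])

```text
clock: 24.55
tool_pos: [0.5403, -0.236, -0.0137]
ee_rot: [[-0.783, 0.623, 0.001], [0.623, 0.783, -0.001], [-0.001, 0.0, -1.0]]
force: [-0.7, -0.2, 0.2]
grip_width: 0.0355
```

send_rows(commands=[[25,0,0,0,0,0,0],[14,0,0,0,0,0,0],[5,0,0,0,0,0,0],[0,0,0,0,0,0,0],[0,0,0,0,0,0,0]])

```text
clock: 25.05
tool_pos: [0.5407, -0.236, -0.0132]
ee_rot: [[-0.783, 0.623, 0.002], [0.623, 0.783, -0.001], [-0.002, 0.001, -1.0]]
force: [-1.0, 1.6, 6.6]
grip_width: 0.0174
```

send_rows(commands=[[0,0,0,-10,0,0,0],[0,0,0,-30,0,0,0],[0,0,0,-40,0,0,0],[0,0,0,-35,0,0,0],[0,0,0,0,0,0,0]])

```text
clock: 25.55
tool_pos: [0.5425, -0.2369, 0.1074]
ee_rot: [[-0.783, 0.623, 0.01], [0.623, 0.783, -0.003], [-0.01, 0.004, -1.0]]
force: [0.0, -1.1, 0.6]
grip_width: 0.0177
```

```bash
python3 - <<'E'
from h import *
c=np.array([434,2]);a=np.radians(-3.6)
R=np.array([[np.cos(a),-np.sin(a)],[np.sin(a),np.cos(a)]])
for y in(-28,28): print(c+R@[0,y])
p=(c+R@[0,-28])/1000
plan(*p,.1,-3.6)
im=viewer.capture("scene");cv2.imwrite("pics/s19.png",cv2.resize(im[110:230,240:400],None,fx=4.8,fy=4.8,interpolation=cv2.INTER_CUBIC)[:,:,::-1])
E
```

```text
[432.24186545 -25.9447484 ]
[435.75813455  29.9447484 ]
t 25.55 tcp [ 542.5 -236.9  107.4] yaw 51.5 grip 17.7 F [ 0.  -1.1  0.6] j6 -124.4 tilt [ 0.01  -0.003 -1.   ]
turn world -55.1  units z 9.18 | shift after turn x,y,z mm [ 203.6 -123.3    7.4] | j6 alt +-180
```

View pics/s19.png

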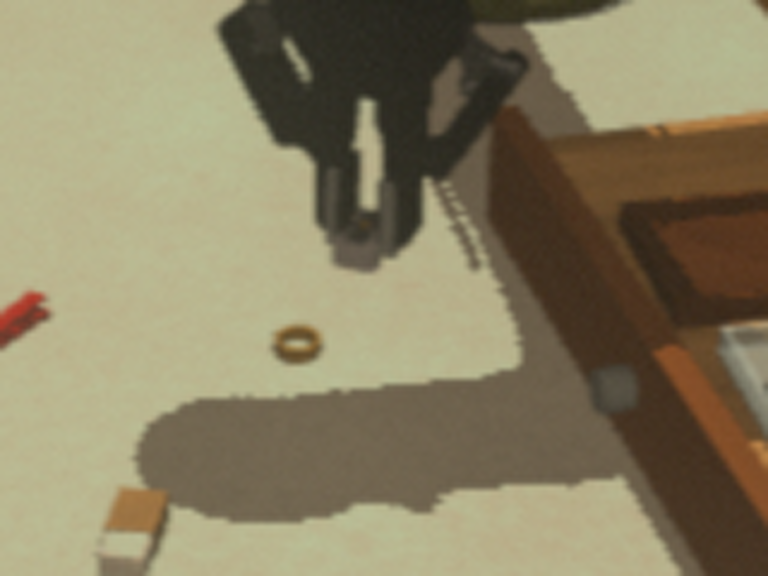

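send_rows(commands=[[0,0,0,0,0,0,-1.39],[0,0,0,0,0,0,-1.39],[0,0,0,0,0,0,-1.39],[0,0,0,0,0,0,-1.39],[0,0,0,0,0,0,-1.39],[0,0,0,0,0,0,-1.39],[0,0,0,0,0,0,-1.39],[0,0,0,0,0,0,-1.39]])

```text
clock: 26.4
tool_pos: [0.539, -0.2355, 0.0988]
ee_rot: [[-0.879, -0.478, -0.002], [-0.478, 0.879, 0.001], [0.001, 0.002, -1.0]]
force: [0.2, -0.4, -0.5]
grip_width: 0.0176
```

send_rows(commands=[[0,0,0,0,0,0,-1.39],[0,0,0,0,0,0,-1.39],[0,0,0,0,0,0,-1.39],[0,0,0,0,0,0,-1.39],[0,0,0,0,0,0,-1.39],[0,0,0,0,0,0,-1.39],[0,0,0,0,0,0,-1.36],[0,0,0,0,0,0,0]])

```text
clock: 27.2
tool_pos: [0.539, -0.2355, 0.0989]
ee_rot: [[-0.062, -0.998, -0.002], [-0.998, 0.062, 0.001], [-0.001, 0.002, -1.0]]
force: [-0.1, -0.6, 0.1]
grip_width: 0.0176
```

```bash
python3 - <<'E'
from h import *
plan(.4322,-.026,.1,-3.6)
E
```

```text
t 27.2 tcp [ 539.  -235.5   98.9] yaw 176.5 grip 17.6 F [-0.1 -0.6  0.1] j6 0.6 tilt [-0.002  0.001 -1.   ]
turn world -0.1  units z 0.01 | shift after turn x,y,z mm [-202.4  119.8   -1.1] | j6 alt +-180
```

send_rows(commands=[[0,-28.9,17.1,0,0,0,0],[0,-28.9,17.1,0,0,0,0],[0,-28.9,17.1,0,0,0,0],[0,-28.9,17.1,0,0,0,0],[0,-28.9,17.1,0,0,0,0],[0,-28.9,17.1,0,0,0,0],[0,-28.9,17.1,0,0,0,0],[0,0,0,25,0,0,0],[0,0,0,25,0,0,0],[0,0,0,0,0,0,0]])

```text
clock: 28.2
tool_pos: [0.4303, -0.0264, 0.0464]
ee_rot: [[-0.066, -0.998, -0.006], [-0.998, 0.066, -0.001], [0.001, 0.006, -1.0]]
force: [-0.2, -0.9, -1.4]
grip_width: 0.0172
```

```bash
python3 - <<'E'
from h import *
plan(.4322,-.026,.004,-3.6)
im=viewer.capture("scene");cv2.imwrite("pics/s20.png",cv2.resize(im[90:210,340:480],None,fx=4.8,fy=4.8,interpolation=cv2.INTER_CUBIC)[:,:,::-1])
E
```

```text
t 28.2 tcp [430.3 -26.4  46.4] yaw 176.2 grip 17.2 F [-0.2 -0.9 -1.4] j6 -27.3 tilt [-0.006 -0.001 -1.   ]
turn world 0.2  units z -0.03 | shift after turn x,y,z mm [-0.5 -1.9 42.4] | j6 alt +-180
```

View pics/s20.png

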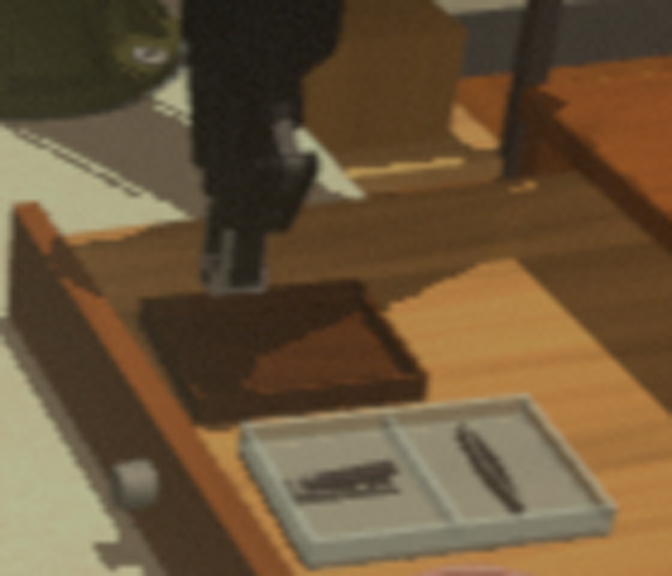

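send_rows(commands=[[0,-0.5,-1.9,15,0,0,0],[0,0,0,12,0,0,0],[0,0,0,8,0,0,0],[0,0,0,4,0,0,0],[0,0,0,2,0,0,0],[0,0,0,0,0,0,0],[0,0,0,0,0,0,0]])

```text
clock: 28.95
tool_pos: [0.4352, -0.0259, 0.0096]
ee_rot: [[-0.063, -0.998, 0.001], [-0.998, 0.063, 0.0], [-0.0, -0.001, -1.0]]
force: [0.0, -0.5, 0.5]
grip_width: 0.0171
```

send_rows(commands=[[0,0,1,2,0,0,0],[0,0,1,2,0,0,0],[0,0,0,1,0,0,0],[0,0,0,0,0,0,0],[0,0,0,0,0,0,0]])

```text
clock: 29.45
tool_pos: [0.4329, -0.0258, 0.0041]
ee_rot: [[-0.063, -0.998, -0.0], [-0.998, 0.063, 0.0], [-0.0, 0.0, -1.0]]
force: [0.2, -0.2, -0.4]
grip_width: 0.0173
```

send_rows(commands=[[20,0,0,0,0,0,0],[24,0,0,0,0,0,0],[30,0,0,0,0,0,0],[34,0,0,0,0,0,0],[34,0,0,-10,0,0,0],[34,0,0,-40,0,0,0],[34,0,0,-45,0,0,0],[34,0,0,0,0,0,0]])

```text
clock: 30.25
tool_pos: [0.4364, -0.0257, 0.1069]
ee_rot: [[-0.063, -0.998, 0.011], [-0.998, 0.063, 0.001], [-0.002, -0.011, -1.0]]
force: [-0.3, -0.5, 0.2]
grip_width: 0.0341
```

```bash
python3 - <<'E'
from h import *
plan(.5639,-.3465,.1,68.5)
im=viewer.capture("scene");cv2.imwrite("pics/s21.png",cv2.resize(im[90:210,340:480],None,fx=4.8,fy=4.8,interpolation=cv2.INTER_CUBIC)[:,:,::-1])
E
```

```text
t 30.25 tcp [436.4 -25.7 106.9] yaw 176.4 grip 34.1 F [-0.3 -0.5  0.2] j6 -27.1 tilt [ 0.011  0.001 -1.   ]
turn world 72.1  units z -12.01 | shift after turn x,y,z mm [236.2 251.7   6.9] | j6 alt +-180
```

View pics/s21.png

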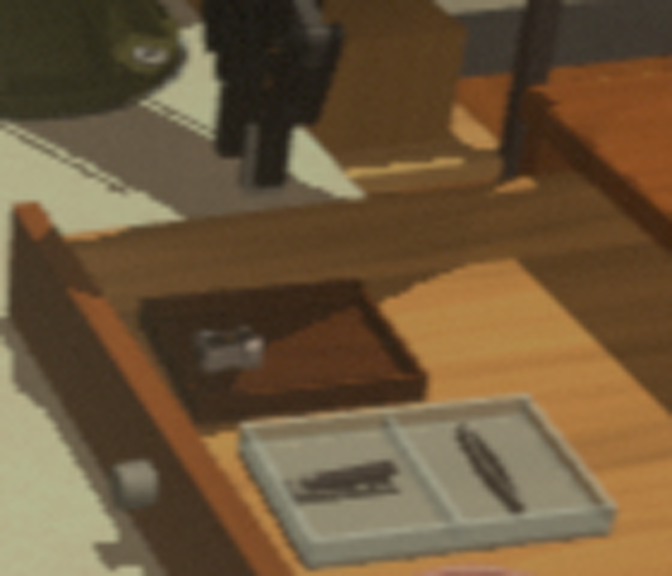

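send_rows(commands=[[34,34.7,-16.4,0,0,0,0],[34,34.7,-16.4,0,0,0,0],[34,34.7,-16.4,0,0,0,0],[34,34.7,-16.4,0,0,0,0],[34,34.7,-16.4,0,0,0,0],[40,34.7,-16.4,0,0,0,0],[40,34.7,-16.4,0,0,0,0],[40,34.7,-16.4,0,0,0,0],[40,34.7,-16.4,0,0,0,0]])

```text
clock: 31.2
tool_pos: [0.5605, -0.3482, 0.0981]
ee_rot: [[-0.063, -0.998, -0.001], [-0.998, 0.063, 0.001], [-0.001, 0.001, -1.0]]
force: [0.1, 0.5, 0.3]
grip_width: 0.04
```

send_rows(commands=[[40,0,0,0,0,0,-1.335],[40,0,0,0,0,0,-1.335],[40,0,0,0,0,0,-1.335],[40,0,0,0,0,0,-1.335],[40,0,0,0,0,0,-1.335],[40,0,0,0,0,0,-1.335],[40,0,0,0,0,0,-1.335],[40,0,0,0,0,0,-1.335],[40,0,0,0,0,0,-1.335],[40,0,0,0,0,0,0]])

```text
clock: 32.2
tool_pos: [0.5602, -0.3466, 0.0983]
ee_rot: [[0.931, -0.366, -0.001], [-0.366, -0.931, 0.001], [-0.001, -0.0, -1.0]]
force: [-0.7, -0.9, 0.2]
grip_width: 0.0403
```

```bash
python3 - <<'E'
from h import *
plan(.5639,-.3465,-.0145,68.5)
im=viewer.capture("scene");cv2.imwrite("pics/s22.png",cv2.resize(im[110:250,180:340],None,fx=4.2,fy=4.2,interpolation=cv2.INTER_CUBIC)[:,:,::-1])
E
```

```text
t 32.2 tcp [ 560.2 -346.6   98.3] yaw -111.4 grip 40.3 F [-0.7 -0.9  0.2] j6 83.0 tilt [-0.001  0.001 -1.   ]
turn world -0.1  units z 0.01 | shift after turn x,y,z mm [  3.4  -1.5 112.8] | j6 alt +-180
```

View pics/s22.png

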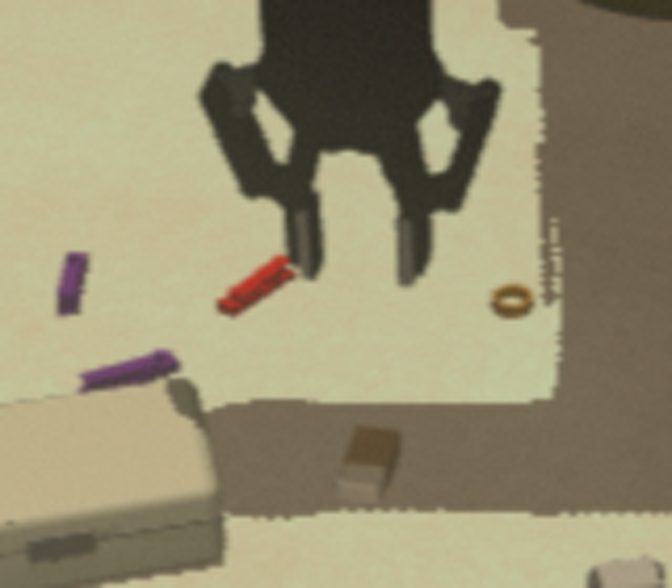

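send_rows(commands=[[40,3.4,-1.5,30,0,0,0],[40,0,0,30,0,0,0],[40,0,0,22,0,0,0],[40,0,0,14,0,0,0],[40,0,0,8,0,0,0],[40,0,0,0,0,0,0],[40,0,0,0,0,0,0]])

```text
clock: 32.95
tool_pos: [0.5649, -0.347, -0.0036]
ee_rot: [[0.93, -0.367, 0.001], [-0.367, -0.93, -0.001], [0.002, 0.0, -1.0]]
force: [0.7, -0.5, 0.2]
grip_width: 0.0398
```

```bash
python3 - <<'E'
from h import *
plan(.5639,-.3465,-.0145,68.5)
im=viewer.capture("scene");cv2.imwrite("pics/s23.png",cv2.resize(im[150:250,210:330],None,fx=5.5,fy=5.5,interpolation=cv2.INTER_CUBIC)[:,:,::-1])
E
```

```text
t 32.95 tcp [ 564.9 -347.    -3.6] yaw -111.5 grip 39.8 F [ 0.7 -0.5  0.2] j6 82.8 tilt [ 0.001 -0.001 -1.   ]
turn world 0.0  units z -0.01 | shift after turn x,y,z mm [-1.1 -0.1 10.9] | j6 alt +-180
```

View pics/s23.png

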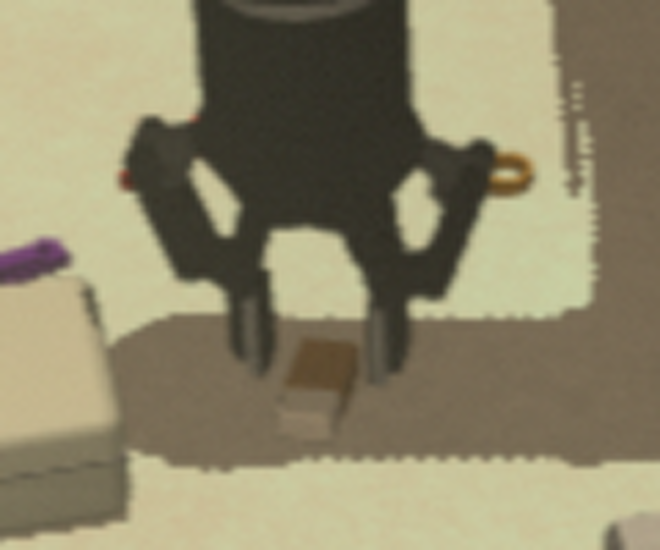

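send_rows(commands=[[40,0,0,6,0,0,0],[40,0,0,4,0,0,0],[40,0,0,0,0,0,0],[28,0,0,0,0,0,0],[14,0,0,0,0,0,0],[5,0,0,0,0,0,0],[0,0,0,0,0,0,0],[0,0,0,0,0,0,0]])

```text
clock: 33.8
tool_pos: [0.5645, -0.3467, -0.0146]
ee_rot: [[0.93, -0.367, 0.001], [-0.367, -0.93, -0.0], [0.001, 0.0, -1.0]]
force: [0.6, -0.2, 2.4]
grip_width: 0.0202
```

send_rows(commands=[[0,0,0,-10,0,0,0],[0,0,0,-30,0,0,0],[0,0,0,-40,0,0,0],[0,0,0,-35,0,0,0],[0,0,0,0,0,0,0]])

```text
clock: 34.3
tool_pos: [0.5668, -0.3484, 0.1081]
ee_rot: [[0.93, -0.366, 0.01], [-0.366, -0.93, -0.005], [0.011, 0.001, -1.0]]
force: [0.2, -1.3, 0.3]
grip_width: 0.0202
```

send_rows(commands=[[0,0,0,0,0,0,1.335],[0,0,0,0,0,0,1.335],[0,0,0,0,0,0,1.335],[0,0,0,0,0,0,1.335],[0,0,0,0,0,0,1.335],[0,0,0,0,0,0,1.335],[0,0,0,0,0,0,1.335],[0,0,0,0,0,0,1.335],[0,0,0,0,0,0,1.335],[0,0,0,0,0,0,0]])

```text
clock: 35.3
tool_pos: [0.5642, -0.3466, 0.1003]
ee_rot: [[-0.064, -0.998, -0.0], [-0.998, 0.064, 0.0], [-0.0, 0.0, -1.0]]
force: [1.3, 0.5, -0.5]
grip_width: 0.0201
```

```bash
python3 - <<'E'
from h import *
plan(.4358,.030,.1,-3.6)
im=viewer.capture("scene");cv2.imwrite("pics/s24.png",cv2.resize(im[110:250,180:340],None,fx=4.2,fy=4.2,interpolation=cv2.INTER_CUBIC)[:,:,::-1])
E
```

```text
t 35.3 tcp [ 564.2 -346.6  100.3] yaw 176.3 grip 20.1 F [ 1.3  0.5 -0.5] j6 10.6 tilt [-0.  0. -1.]
turn world 0.1  units z -0.01 | shift after turn x,y,z mm [-3.678e+02  1.518e+02  3.000e-01] | j6 alt +-180
```

View pics/s24.png

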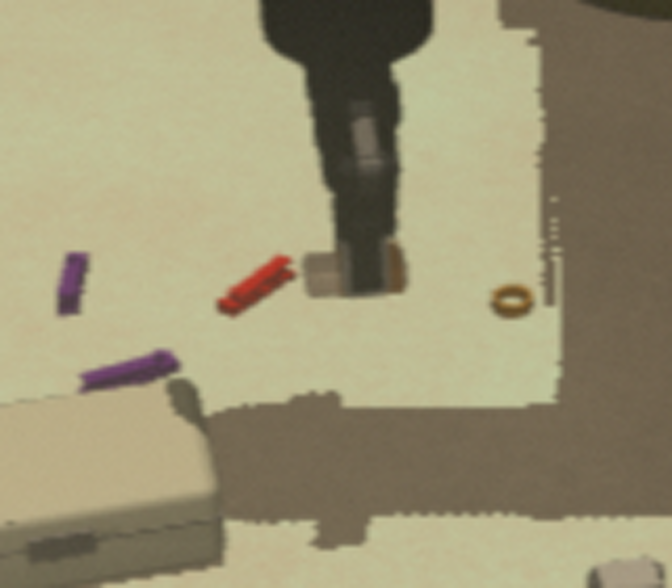

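send_rows(commands=[[0,-36.8,15.2,0,0,0,0],[0,-36.8,15.2,0,0,0,0],[0,-36.8,15.2,0,0,0,0],[0,-36.8,15.2,0,0,0,0],[0,-36.8,15.2,0,0,0,0],[0,-36.8,15.2,0,0,0,0],[0,-36.8,15.2,0,0,0,0],[0,-36.8,15.2,0,0,0,0],[0,-36.8,15.2,0,0,0,0],[0,-36.8,15.2,0,0,0,0]])

```text
clock: 36.35
tool_pos: [0.435, 0.0315, 0.1005]
ee_rot: [[-0.059, -0.998, 0.001], [-0.998, 0.059, 0.001], [-0.001, -0.001, -1.0]]
force: [-0.2, 0.8, -0.1]
grip_width: 0.02
```

send_rows(commands=[[0,0,0,0,0,0,0],[0,0,0,25,0,0,0],[0,0,0,25,0,0,0],[0,0,0,15,0,0,0],[0,0,0,10,0,0,0],[0,0,0,0,0,0,0]])

```text
clock: 36.95
tool_pos: [0.435, 0.0296, 0.024]
ee_rot: [[-0.061, -0.998, -0.002], [-0.998, 0.061, -0.001], [0.001, 0.002, -1.0]]
force: [-0.3, -0.6, -0.4]
grip_width: 0.0204
```

```bash
python3 - <<'E'
from h import *
plan(.4358,.030,.0035,-3.6)
im=viewer.capture("scene");cv2.imwrite("pics/s25.png",cv2.resize(im[90:210,340:480],None,fx=4.8,fy=4.8,interpolation=cv2.INTER_CUBIC)[:,:,::-1])
E
```

```text
t 36.95 tcp [435.   29.6  24. ] yaw 176.5 grip 20.4 F [-0.3 -0.6 -0.4] j6 -34.2 tilt [-0.002 -0.001 -1.   ]
turn world -0.1  units z 0.01 | shift after turn x,y,z mm [-0.4 -0.8 20.5] | j6 alt +-180
```

View pics/s25.png

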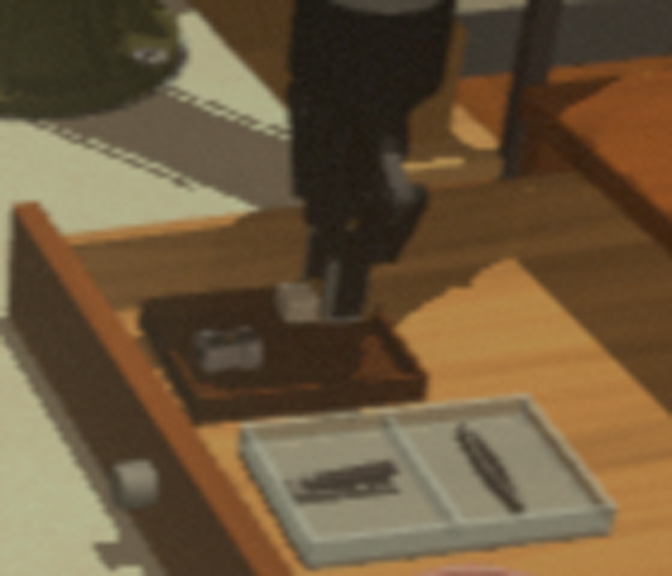

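send_rows(commands=[[0,0,0,8,0,0,0],[0,0,0,6,0,0,0],[0,0,0,4,0,0,0],[0,0,0,2,0,0,0],[0,0,0,0,0,0,0],[0,0,0,0,0,0,0]])

```text
clock: 37.6
tool_pos: [0.4358, 0.0302, 0.0053]
ee_rot: [[-0.063, -0.998, 0.0], [-0.998, 0.063, 0.0], [-0.0, -0.0, -1.0]]
force: [-0.5, -0.2, 0.1]
grip_width: 0.0202
```

send_rows(commands=[[22,0,0,0,0,0,0],[26,0,0,0,0,0,0],[32,0,0,0,0,0,0],[36,0,0,0,0,0,0],[36,0,0,-10,0,0,0],[36,0,0,-40,0,0,0],[36,0,0,-45,0,0,0],[36,0,0,0,0,0,0]])

```text
clock: 38.4
tool_pos: [0.4392, 0.0308, 0.1079]
ee_rot: [[-0.062, -0.998, 0.011], [-0.998, 0.062, 0.003], [-0.003, -0.011, -1.0]]
force: [0.5, 0.7, 0.5]
grip_width: 0.0362
```

```bash
python3 - <<'E'
from h import *
plan(.435,-.2409,.1,-3.6)
im=viewer.capture("scene");cv2.imwrite("pics/s26.png",cv2.resize(im[90:210,340:480],None,fx=4.8,fy=4.8,interpolation=cv2.INTER_CUBIC)[:,:,::-1])
E
```

```text
t 38.4 tcp [439.2  30.8 107.9] yaw 176.4 grip 36.2 F [0.5 0.7 0.5] j6 -34.3 tilt [ 0.011  0.003 -1.   ]
turn world -0.0  units z 0.0 | shift after turn x,y,z mm [271.4 -12.9   7.9] | j6 alt +-180
```

View pics/s26.png

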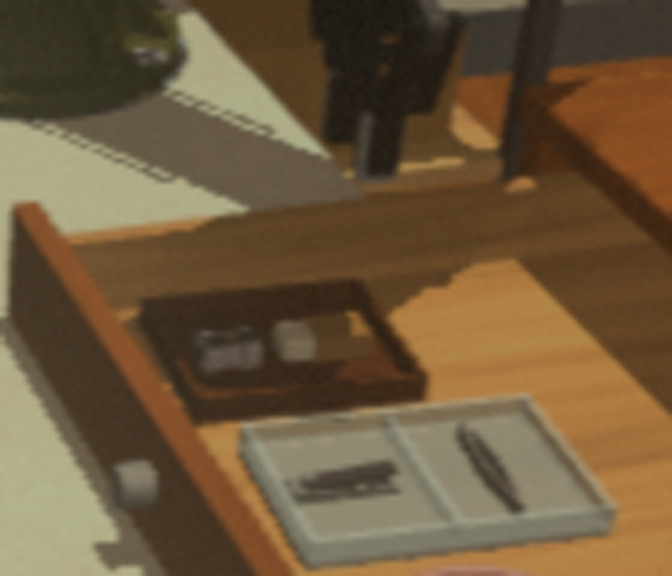

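send_rows(commands=[[36,38.8,-1.3,0,0,0,0],[36,38.8,-1.3,0,0,0,0],[36,38.8,-1.3,0,0,0,0],[36,38.8,-1.3,0,0,0,0],[42,38.8,-1.3,0,0,0,0],[42,38.8,-1.3,0,0,0,0],[42,38.6,-1.3,0,0,0,0],[42,0,0,0,0,0,1.37],[42,0,0,0,0,0,1.37],[42,0,0,0,0,0,1.37]])

```text
clock: 39.45
tool_pos: [0.4271, -0.2416, 0.0993]
ee_rot: [[-0.48, -0.877, -0.002], [-0.877, 0.48, 0.001], [0.0, 0.002, -1.0]]
force: [-0.0, 0.1, 1.8]
grip_width: 0.0421
```

send_rows(commands=[[42,0,0,0,0,0,1.37],[42,0,0,0,0,0,1.37],[42,0,0,0,0,0,1.37],[42,0,0,0,0,0,1.37],[42,0,0,0,0,0,1.37],[42,0,0,0,0,0,1.37],[42,0,0,0,0,0,1.37],[42,0,0,0,0,0,1.37],[42,0,0,0,0,0,0]])

```text
clock: 40.35
tool_pos: [0.4274, -0.2412, 0.0996]
ee_rot: [[-0.997, 0.071, -0.001], [0.071, 0.997, 0.0], [0.001, 0.0, -1.0]]
force: [-0.5, -0.2, -0.5]
grip_width: 0.0419
```

```bash
python3 - <<'E'
from h import *
im=cv2.imread("pics/t17.png")[:,:,::-1]
print(rect(im,(306,262,328,282),.008,35)[1:])
plan(.435,-.2409,.03,86.2)
E
```

```text
((434.71197509765625, -240.97695922851562), (24.789691925048828, 23.236021041870117), 17.034957885742188)
t 40.35 tcp [ 427.4 -241.2   99.6] yaw 85.9 grip 41.9 F [-0.5 -0.2 -0.5] j6 -88.3 tilt [-0.001  0.    -1.   ]
turn world 0.3  units z -0.05 | shift after turn x,y,z mm [-7.6  0.8 69.6] | j6 alt +-180
```

send_rows(commands=[[42,-7.6,0.8,25,0,0,0],[42,0,0,25,0,0,0],[42,0,0,20,0,0,0],[42,0,0,10,0,0,0],[42,0,0,0,0,0,0],[42,0,0,0,0,0,0]])

```text
clock: 40.95
tool_pos: [0.4358, -0.2412, 0.021]
ee_rot: [[-0.998, 0.069, 0.001], [0.069, 0.998, -0.001], [-0.001, -0.001, -1.0]]
force: [-0.0, 1.0, 1.8]
grip_width: 0.0419
```

```bash
python3 - <<'E'
from h import *
print(px2w((301.9,181.4),.004,"scene"))
plan(.435,-.2409,-.0155,86.2)
im=viewer.capture("scene");cv2.imwrite("pics/s27.png",cv2.resize(im[120:220,240:360],None,fx=5.5,fy=5.5,interpolation=cv2.INTER_CUBIC)[:,:,::-1])
E
```

```text
[ 0.43384232 -0.24181472  0.004     ]
t 40.95 tcp [ 435.8 -241.2   21. ] yaw 86.1 grip 41.9 F [-0.   1.   1.8] j6 -88.2 tilt [ 0.001 -0.001 -1.   ]
turn world 0.1  units z -0.02 | shift after turn x,y,z mm [ 0.8  0.3 36.5] | j6 alt +-180
```

View pics/s27.png

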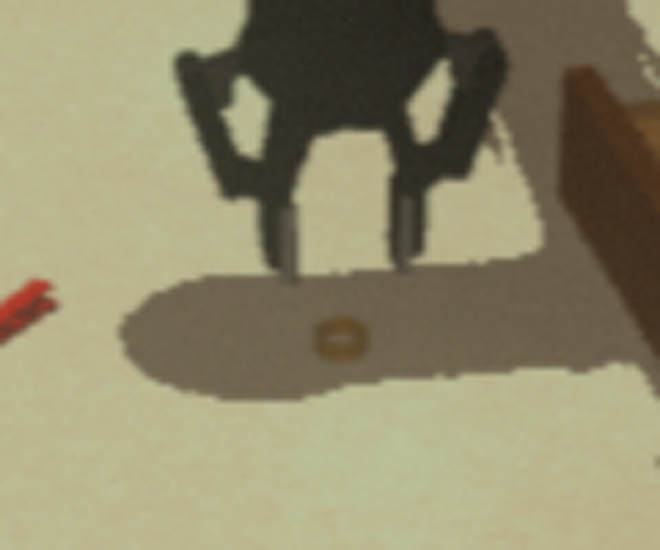

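send_rows(commands=[[42,0.5,0.2,16,0,0,0],[42,0,0,12,0,0,0],[42,0,0,6,0,0,0],[42,0,0,2,0,0,0],[42,0,0,0,0,0,0],[42,0,0,0,0,0,0]])

```text
clock: 41.6
tool_pos: [0.4353, -0.2409, -0.0153]
ee_rot: [[-0.998, 0.07, 0.001], [0.07, 0.998, -0.0], [-0.001, -0.0, -1.0]]
force: [0.8, 0.6, -0.3]
grip_width: 0.0421
```

send_rows(commands=[[30,0,0,0,0,0,0],[22,0,0,0,0,0,0],[14,0,0,0,0,0,0],[5,0,0,0,0,0,0],[5,0,0,0,0,0,0]])

```text
clock: 42.1
tool_pos: [0.4353, -0.2409, -0.015]
ee_rot: [[-0.998, 0.07, 0.001], [0.07, 0.998, -0.0], [-0.001, -0.0, -1.0]]
force: [-1.0, 1.9, 6.0]
grip_width: 0.0198
```

send_rows(commands=[[5,0,0,-10,0,0,0],[5,0,0,-30,0,0,0],[5,0,0,-40,0,0,0],[5,0,0,-35,0,0,0],[5,0,0,0,0,0,0]])

```text
clock: 42.6
tool_pos: [0.4376, -0.242, 0.1056]
ee_rot: [[-0.998, 0.07, 0.009], [0.07, 0.998, -0.003], [-0.009, -0.003, -1.0]]
force: [0.2, 0.6, 0.5]
grip_width: 0.0198
```

```bash
python3 - <<'E'
from h import *
plan(.682,-.005,.1,86.1)
im=viewer.capture("scene");cv2.imwrite("pics/s28.png",cv2.resize(im[80:200,240:380],None,fx=5,fy=5,interpolation=cv2.INTER_CUBIC)[:,:,::-1])
E
```

```text
t 42.6 tcp [ 437.6 -242.   105.6] yaw 86.0 grip 19.8 F [0.2 0.6 0.5] j6 -88.3 tilt [ 0.009 -0.003 -1.   ]
turn world 0.1  units z -0.02 | shift after turn x,y,z mm [-227.7  253.     5.6] | j6 alt +-180
```

View pics/s28.png

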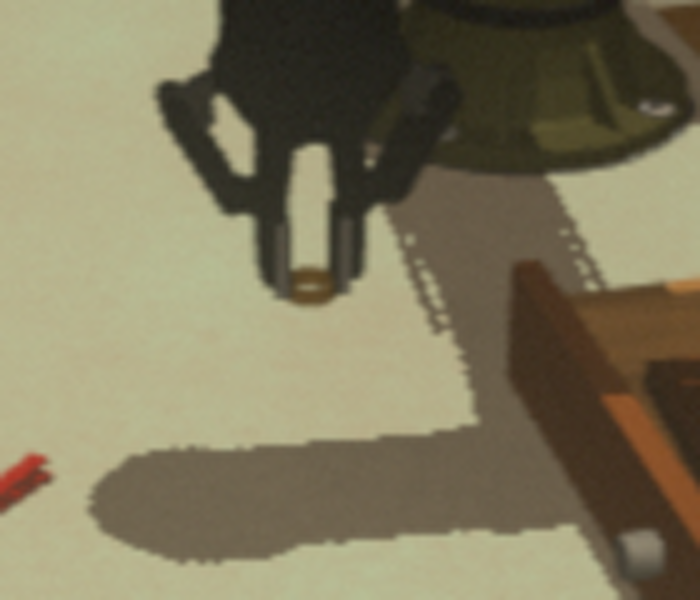

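send_rows(commands=[[5,-25.3,28.1,0,0,0,0],[5,-25.3,28.1,0,0,0,0],[5,-25.3,28.1,0,0,0,0],[5,-25.3,28.1,0,0,0,0],[5,-25.3,28.1,0,0,0,0],[5,-25.3,28.1,0,0,0,0],[5,-25.3,28.1,0,0,0,0],[5,-25.3,28.1,0,0,0,0],[5,-25.3,28.1,0,0,0,0],[5,0,0,0,0,0,0]])

```text
clock: 43.65
tool_pos: [0.6806, -0.0014, 0.0955]
ee_rot: [[-0.998, 0.067, -0.004], [0.067, 0.998, -0.0], [0.004, -0.0, -1.0]]
force: [-0.8, 0.3, -0.8]
grip_width: 0.0198
```

```bash
python3 - <<'E'
from h import *
plan(.682,-.005,.002,86.1)
im=viewer.capture("scene");cv2.imwrite("pics/s29.png",cv2.resize(im[130:270,380:520],None,fx=4.2,fy=4.2,interpolation=cv2.INTER_CUBIC)[:,:,::-1])
E
```

```text
t 43.65 tcp [680.6  -1.4  95.5] yaw 86.1 grip 19.8 F [-0.8  0.3 -0.8] j6 -110.5 tilt [-0.004 -0.    -1.   ]
turn world -0.0  units z 0.01 | shift after turn x,y,z mm [-1.6 -3.5 93.5] | j6 alt +-180
```

View pics/s29.png

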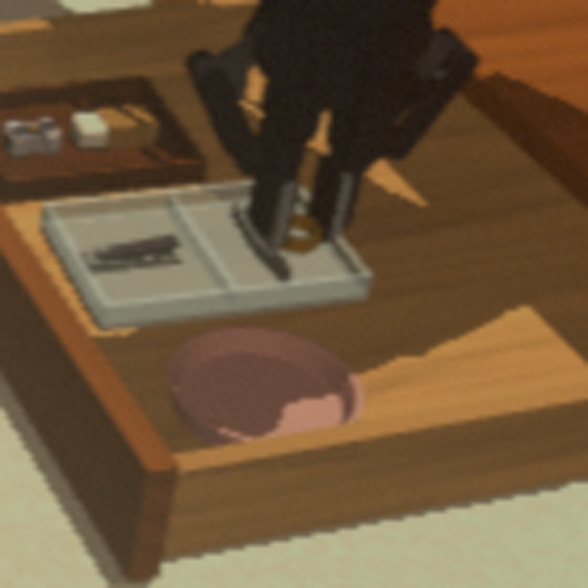

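send_rows(commands=[[5,-1.6,-3.5,25,0,0,0],[5,0,0,25,0,0,0],[5,0,0,18,0,0,0],[5,0,0,8,0,0,0],[5,0,0,0,0,0,0],[5,0,0,0,0,0,0]])

```text
clock: 44.3
tool_pos: [0.6814, -0.0084, 0.0242]
ee_rot: [[-0.998, 0.07, 0.001], [0.07, 0.998, -0.0], [-0.001, -0.0, -1.0]]
force: [0.1, 0.3, 0.5]
grip_width: 0.02
```

```bash
python3 - <<'E'
from h import *
plan(.682,-.005,.002,86.1)
im=viewer.capture("scene");cv2.imwrite("pics/s30.png",cv2.resize(im[130:270,380:520],None,fx=4.2,fy=4.2,interpolation=cv2.INTER_CUBIC)[:,:,::-1])
E
```

```text
t 44.3 tcp [681.4  -8.4  24.2] yaw 86.0 grip 20.0 F [0.1 0.3 0.5] j6 -110.1 tilt [ 0.001 -0.    -1.   ]
turn world 0.1  units z -0.02 | shift after turn x,y,z mm [-0.4  3.5 22.2] | j6 alt +-180
```

View pics/s30.png

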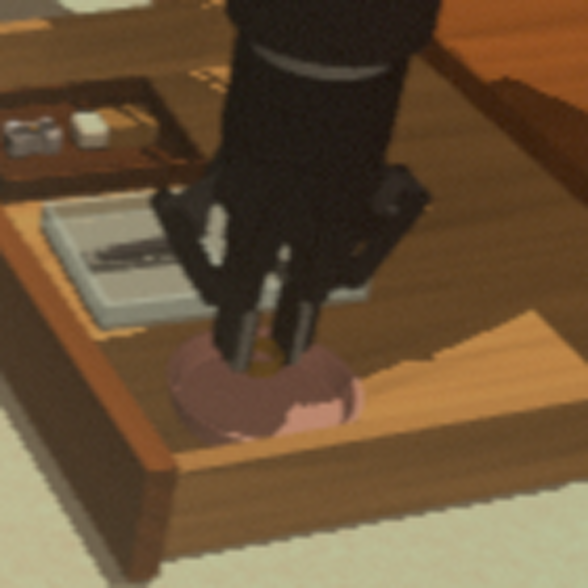

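send_rows(commands=[[5,0,3,8,0,0,0],[5,0,0,6,0,0,0],[5,0,0,4,0,0,0],[5,0,0,2,0,0,0],[5,0,0,1,0,0,0],[5,0,0,0,0,0,0],[5,0,0,0,0,0,0]])

```text
clock: 45.05
tool_pos: [0.6815, -0.005, 0.0023]
ee_rot: [[-0.998, 0.07, 0.0], [0.07, 0.998, 0.0], [-0.0, 0.0, -1.0]]
force: [0.2, -0.4, -0.7]
grip_width: 0.0197
```

send_rows(commands=[[22,0,0,0,0,0,0],[25,0,0,0,0,0,0],[29,0,0,0,0,0,0],[33,0,0,0,0,0,0],[33,0,0,-6,0,0,0],[33,0,0,-15,0,0,0],[33,0,0,-40,0,0,0],[33,0,0,-40,0,0,0],[33,0,0,-40,0,0,0],[33,0,0,0,0,0,0]])

```text
clock: 46.05
tool_pos: [0.6845, -0.0054, 0.1534]
ee_rot: [[-0.997, 0.07, 0.014], [0.07, 0.998, 0.001], [-0.014, 0.001, -1.0]]
force: [0.7, -1.2, 1.2]
grip_width: 0.0329
```

send_rows(commands=[[33,20,-40,0,0,0,0],[33,20,-40,0,0,0,0],[33,20,-40,0,0,0,0],[33,20,-40,0,0,0,0],[33,20,-40,0,0,0,0],[33,20,-40,0,0,0,0],[33,0,0,0,0,0,0]])

```text
clock: 46.75
tool_pos: [0.5427, -0.24, 0.1452]
ee_rot: [[-0.997, 0.075, 0.002], [0.075, 0.997, -0.001], [-0.002, -0.001, -1.0]]
force: [-0.2, 0.7, 1.0]
grip_width: 0.0333
```

```bash
python3 - <<'E'
from h import *
im=viewer.capture("scene");cv2.imwrite("pics/s31.png",cv2.resize(im[110:260,350:530],None,fx=4,fy=4,interpolation=cv2.INTER_CUBIC)[:,:,::-1])
im=viewer.capture("top");cv2.imwrite("pics/t31.png",cv2.resize(im[90:330,100:340],None,fx=2.5,fy=2.5,interpolation=cv2.INTER_CUBIC)[:,:,::-1])
for l in "tweezers nail_clippers finger_ring eraser sharpener pill_tray cuff_case".split():
    print(l,[(np.round(px2w(d["centre"],.016 if l not in("pill_tray","cuff_case") else 0)*1000,0).tolist(),round(d["score"],2)) for d in viewer.landmark_of(l,"top")])
E
```

```text
tweezers [([436.0, 30.0, 16.0], 0.71), ([560.0, 60.0, 16.0], 0.56)]
nail_clippers [([455.0, -454.0, 16.0], 0.68), ([385.0, -377.0, 16.0], 0.58), ([358.0, -479.0, 16.0], 0.56), ([557.0, -18.0, 16.0], 0.51)]
finger_ring [([679.0, -3.0, 16.0], 0.38)]
eraser [([436.0, 24.0, 16.0], 0.68), ([432.0, -30.0, 16.0], 0.19)]
sharpener [([431.0, -26.0, 16.0], 0.75)]
pill_tray []
cuff_case [([569.0, -498.0, 0.0], 0.88)]
```

View pics/s31.png

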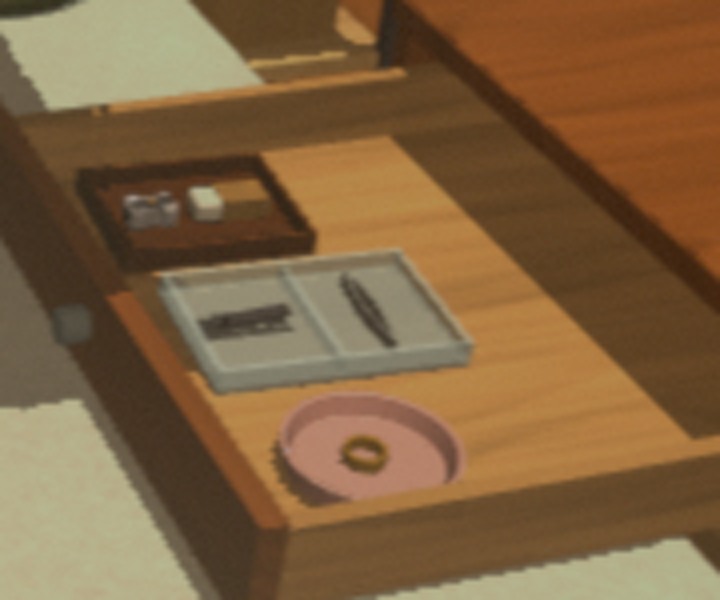

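View pics/t31.png

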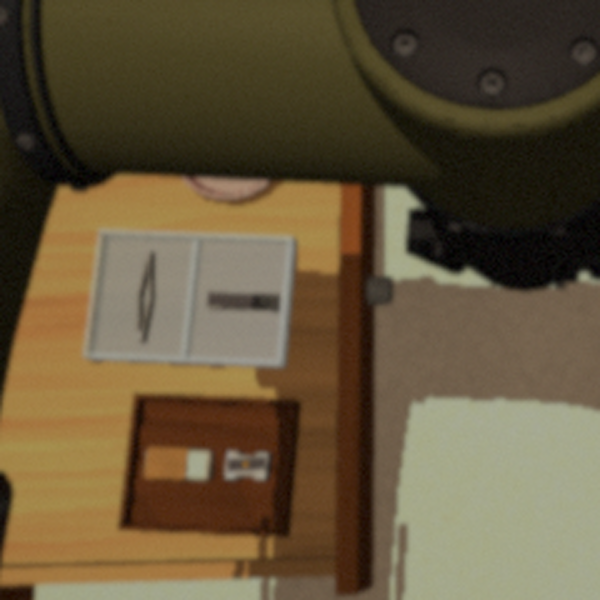

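```bash
python3 - <<'E'
from h import *
im=viewer.capture("scene"); a=cv2.imread("pics/scene0.png")[:,:,::-1]
print("pill region diff",np.abs(im[255:300,320:358].astype(int)-a[255:300,320:358]).mean())
print(viewer.spot_in("pill_tray","scene")[:1], arm.observe()["force"])
print(arm.finish_job())
E
```

```text
pill region diff 1.3497076023391812
[{'extent': [316.2, 241.8, 358.0, 309.6], 'score': 0.57}] [-0.15906729 -0.48216564  0.57339741]
the job is handed in; nothing more can be done
None
```

All five things are in the drawer, and the job was handed in at about 47 s of the 138 s allowed. Handing in gave no verdict. My last pictures show everything lying flat in its container:

| Thing | Where it lies |
|---|---|
| nail clippers | front bay of the divider box |
| tweezers | rear bay of the divider box |
| sharpener and eraser | wooden tray, side by side without touching |
| ring | pink dish, lowered to about 1 mm above the floor before release, within about 5 mm of the dish centre |

- **Look-alikes:** I left the red one and the two purple ones where they were.
- **Tool height reading:** The reported tool height did not match the description. The shut fingertips touched the table at a reading of -17.6 mm, about 32 mm lower than stated. That made the first grasp of the clippers close in the air. I found the offset by touching the table at up to about 10 N, and worked with it from then on.
- **Tweezers grasp:** The first try closed on top of them with about 6 N and did not move them. The second try held.
- **Bystanders:** The cuff case measured within about 2 mm of its start. The arm hid the pill tray in the last top picture, but its area in the scene picture was unchanged.
- **Wrong network reports:** At the end the network also put a "tweezers" at the eraser's place. The pictures clearly show that is the eraser.

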